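# Close up the tray divider and restock a junction box

## Task

Make room in the stock tray: squeeze the release lever at the front of the divider, slide the divider towards the transformer and let it lock in the last notch before it, without shoving the transformer along. Then lift the top junction box off the pile and set it down flat, lid up, in the widened empty bay between the divider and the tray's side; do not drop it, and leave the other stock where it is.

Things in the scene. Friction and masses are not known exactly. Their poses are not given: they have to be found in the camera images.
- tray: Fixed white sheet-metal stock tray on the counter, 240 deep (x) x 400 wide (y); origin under its centre at counter height; x from its front to its back, y along its front rail, z up. Floor top 6 above the counter, walls 55 high: inner faces of the sides at y -196 and +196, of the back at x +116. The floor starts behind the front rail, at x -120. The empty bay is at its -y end.
- rail (a point): Middle of the aluminium rail along the tray's front, on its top, 30 above the counter. The rail is 404 long (tray y) and 26 wide; its front upper edge has square notches 9.5 wide, 5 deep, every 20, into which the 7 wide, round-nosed pawl of the divider's lever drops. Axes as the tray's.
- divider (a joint): Slide of the divider along the rail in m: 0 at the start, its pawl down in a notch; grows towards the transformer (tray +y). It locks at 0, 0.020, 0.040, 0.060 ... with about 1.2 mm play each way; between these the pawl rides on the rail and nothing is locked. Sliding friction about 2 N. Letting the lever go can nudge it some 4 mm to +y, off a notch.
- release_lever (a joint): Divider's release lever in rad: 0 with its pawl fully down in a notch; 0.05 to 0.19 with it half caught or riding on the rail; 0.30 squeezed home on its stop (pawl clear of the rail from about 0.22 on). A spring returns it: 4 N at grip height to start it, 10 N to hold it home. Squeezing moves its fin towards the fixed fin (tray +y).
- divider_grip (a point): Where to pinch the divider's handle, in front of the tray (tray x -150): midway between the outer faces of two upright grey fins with the lever at rest, 76 above the counter, each face 24.5 away along y. Fins 30 wide (x), tops 92 high, saddle between them 42 high. +y side: the fixed fin, upright; pushing it moves the divider without working the lever. -y side: the lever fin. Axes as the tray's.
- lever_fin (a point): Middle of the outer (-y) face of the lever's fin at 76 above the counter. At rest the fin leans outwards (to tray -y) by 0.30 rad, its top 4 farther out than this point. Squeezed home it is upright, 33 over both fins' outer faces, and the middle of the pair then lies 8 towards +y from where divider_grip is on the divider.
- divider_face (a point): Centre of the divider plate's face that looks to the transformer (tray +y). White plate 4 thick (y), 218 deep (x), top 75 above the counter. Its other face bounds the empty bay (tray -y side), which is 56 wide at the start. Axes as the tray's.
- transformer_near (a point): Centre of the side of the transformer that looks to the divider (tray -y): a flat steel face 46 wide (x), 74 high. The transformer is loose, 2.2 kg, steel laminations with copper coils, 100 (x) x 84 (y) x 78 high, standing square on the tray floor. It stands firm against 8 N and slides from some 12 to 18 N. Axes as the tray's.
- box_top_center (a point): Centre of the top one of three equal light-grey rectangular junction boxes (110 along its x, 60 along its y, 50 high, about 160 g, flat lid up) piled one on another; this point is 25 below its lid.
- box_mid_center (a point): Centre of the middle junction box of the pile; same size.
- box_low_center (a point): Centre of the lowest junction box of the pile; same size.
- pile_card: Flat cardboard sheet 150 x 100 x 4 under the pile, fixed to the counter; origin under its centre. It lies on one or the other side of the tray.
- globe_lamp: Bystander: globe lamp on a black foot, 154 high, 112 across; origin under its foot. It stands on the side of the tray away from the pile.
- round_front: Bystander: round grey junction box, 76 across, 41 high, in the tray beyond the transformer.
- round_back: Bystander: its twin behind it.
Mind the look-alikes: they are no part of the job. What is shaped like the part that bears box_top_center but green, purple or yellow is not meant.

How it is judged (in metres and radians):
On the way, in this order (a step that is already met when the one before it is completed fails the run):
1. the release lever is squeezed (value of joint release_lever above 0.23 rad), for 0.2 s.
2. the divider is locked in the last notch before the transformer (value of joint release_lever below 0.05 rad and y of divider_face in the frame of transformer_near above -0.023 m), for 0.2 s.
3. the top junction box is lifted off the pile (height (world z) of box_top_center above 0.155 m), for 0.1 s.
At the end, for the whole second after the job is handed in: Divider locked: its lever back at rest (under 0.05 rad, pawl down in a notch) and its face less than 23 mm (one notch and a little) from the transformer. The pile's top box lies still and flat (within 0.08 rad), lid up, on the tray floor between the divider and the tray's -y side (all of step 2 and x of box_top_center in the frame of tray between -0.092 and 0.09 m and y of box_top_center in the frame of tray above -0.17 m and y of box_top_center in the frame of divider_face below -0.03 m and z of box_top_center in the frame of tray below 0.035 m and angle between box_top_center's own z axis and vertical below 0.08 rad and linear speed of box_top below 0.02 m/s); the robot touches nothing.
It fails at once if the transformer is shoved along (more than 8 mm) (distance of transformer_near from where it was at the start of the episode above 0.008 m).
It fails at once if the junction box is dropped (falls free at over 0.4 m/s) (linear speed of box_top above 0.4 m/s and contact force between the fingers and box_top below 0.1 N).
It fails at once if the two lower boxes of the pile are shifted (more than 20 mm) (distance of any of box_mid_center, box_low_center from where it was at the start of the episode above 0.02 m).
It fails at once if a bystander is moved (more than 20 mm) (distance of any of globe_lamp, round_front, round_back from where it was at the start of the episode above 0.02 m).
It also fails if it takes over 64 s, if anything falls off the work surface, if the arm or the gripper's body presses on something with over 40 N, if the wrist force passes 120 N, or if a joint passes its speed limit or range.

## Robot

A 7-joint arm with a two-finger parallel gripper is mounted at the origin on the work surface. World frame = base frame: x ahead of the robot, y to its left, z up, the work surface at z = 0. Lengths are in mm, angles in rad, forces in N, time in s.
With the tool pointing down it reaches from about 400 to 875 mm from the base axis. Payload 4.4 kg.
Tool frame: the origin (TCP) lies at the very end of the fingers, on their centre line; the grasp point (between the pads) lies 19 mm behind it; z points along the fingers, y is the direction in which the jaws open and shut (so a half turn about z gives the same grasp; the last joint's range is limited). The gripper opens to 85 mm and grips with 20 to 120 N. Pads are 22 mm wide; open, the fingers measure 114 mm over their backs; the gripper's body (76 mm by 85 mm) begins 54 mm behind the grasp point. The pads swing forward as they close: fully open they stand 13 mm farther back than shut.
Start: joints at [-1.249, 0.628, 0.038, 1.517, -0.027, 0.996, -0.02], TCP at [245.777, 601.757, 231.313] pointing down, gripper open.
Joint ranges: [-3.06, 3.06], [-0.37, 2.12], [-1.25, 1.32], [0.18, 2.47], [-1.1, 4.24], [0.23, 1.98], [-2.94, 2.94]. Speed limits (rad/s): [2.57, 2.57, 3.14, 3.14, 3.14, 3.14, 3.14].

## Interface

Orientations are given as [roll, pitch, yaw] about the fixed x, y, z axes, in that order (R = Rz(yaw) Ry(pitch) Rx(roll)).
In Python, from cell import ctrl gives the robot as it stands. The module is installed in compiled form; this text tells all that it offers.
- The arm moves only by the shell command python3 -m jog 'ROWS'. ROWS is text: rows parted by semicolons, each of 7 numbers parted by spaces: the shift along the tool's x, y, z in mm, then the turn, a rotation vector about the tool's x, y, z in degrees, then the opening, from -1 (shut) to 1 (fully open). In form: x y z wx wy wz claw; .... A call has 1 to 8 rows; each row is the pose to reach, as a shift and turn from the pose commanded when the call began, along the tool's axes at that moment; what a row does not reach only later rows make up. A row lasts 1/8 s, in which the tool goes at most 62.5 mm and 10.7 degrees, less where a joint would pass 70% of its speed; a pose out of reach is approached as far as the arm can. A call with a gripper value outside its range is refused whole. The fingers move at their own pace and stop on an object; the grip force is fixed at half the most. Time passes only in rows, so rows that repeat a pose let the fingers close. It gives the time, the measured TCP pose, the force and the opening at its end, in the units of the state.
- ctrl.read_state(): the state, without advancing time (a new reading comes with each control period).
- ctrl.get_image(name): name is "side" or "top"; returns a dict with "image" (400x640x3 uint8, red, green, blue), "z_map" (400x640 float32, mm along the optical axis (not along the pixel's ray), 0 where there is no reading), "vertical_fov" (degrees; the focal length in pixels is half the picture's height over the tangent of half this angle, whatever the lens; pixels are square), "cx", "cy" (the principal point, pixels), "k1" (the pictures are not rectified: a ray, as slopes to the right and down, at radius r is drawn at 1 + k1 r^2 times it, then the intrinsics apply), "extrinsics" (4x4, takes a point from world to camera coordinates). Camera axes: x right, y down, z forward; pixel columns grow to the right and rows downward; lengths in mm; the calibration is good to about 2 mm. A picture is of the moment at which its call begins.
- ctrl.finish_job(): hands the job in, once; it reports no verdict.
The state is a dict: "clock": time; "qpos": joint angles; "qd": joint speeds; "tau": joint torques, N m; "eef_pos": TCP position; "tool_rot": TCP orientation; "force": force on the tool from outside, world axes, zero at the start; "torque": the same for the moment, N m; "width": finger opening in mm.
Only numpy, scipy, OpenCV 4.12 (cv2) and the standard library are available. Lean on these libraries where they do the work, as an engineer would, in place of code of your own. Each camera call takes 0.05 s, during which the arm holds its last target.

## Working session

There is one attempt and no reset: what is moved stays moved. The work goes in short steps, Python scripts to look and compute and a shell command to move; the robot and the scene stay as the last step left them, time stands still between calls to the robot, and variables do not carry over. Pictures are saved under pics/ and viewed, and the job is handed in when it is done.

```bash
mkdir -p pics; python3 - <<'E'
from cell import ctrl
import cv2,numpy as np
s=ctrl.read_state();print(s)
for n in("side","top"):
    d=ctrl.get_image(n);cv2.imwrite(f"pics/{n}0.png",d["image"][:,:,::-1]);np.savez(f"{n}0.npz",**d)
    print(n,d["vertical_fov"],d["cx"],d["cy"],d["k1"],np.round(d["extrinsics"],3).tolist(),(d["z_map"]>0).mean())
E
```

```text
{'clock': 0.0, 'qpos': array([-1.2487744 ,  0.62936732,  0.03842443,  1.51835465, -0.0270048 ,
        0.99628888, -0.01998801]), 'qd': array([ 0.00081842, -0.00022308, -0.00123661, -0.00011766, -0.00013819,
       -0.00107027, -0.00118658]), 'tau': array([ 1.46553855e-03, -5.63408482e+01,  1.22683804e+00, -1.93445528e+01,
        1.11808564e-02,  1.03093174e-02, -1.41001843e-05]), 'eef_pos': array([245.54122479, 601.17187448, 230.37929582]), 'tool_rot': array([-3.13969190e+00,  1.15484675e-05,  2.75379459e+00]), 'force': array([-0.08568056, -0.09008927,  0.3891793 ]), 'torque': array([-0.01865837, -0.00077834, -0.00834283]), 'width': 85.35579529711151}
side 43.741360881393874 319.4344047168814 203.07277402207737 -0.061628115853179025 [[0.996, -0.092, 0.019, -469.226], [-0.037, -0.574, -0.818, 59.058], [0.087, 0.813, -0.575, 1326.852], [0.0, 0.0, 0.0, 1.0]] 0.9958046875
top 52.52032591979756 317.38018429791924 200.05635451299725 -0.08202863042339552 [[0.004, -1.0, 0.016, -81.896], [-0.996, -0.005, -0.091, 451.7], [0.092, -0.016, -0.996, 1368.722], [0.0, 0.0, 0.0, 1.0]] 0.9960390625
```

View pics/side0.png

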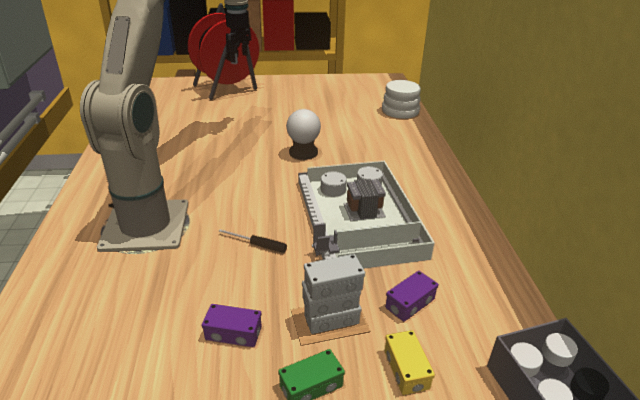

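View pics/top0.png

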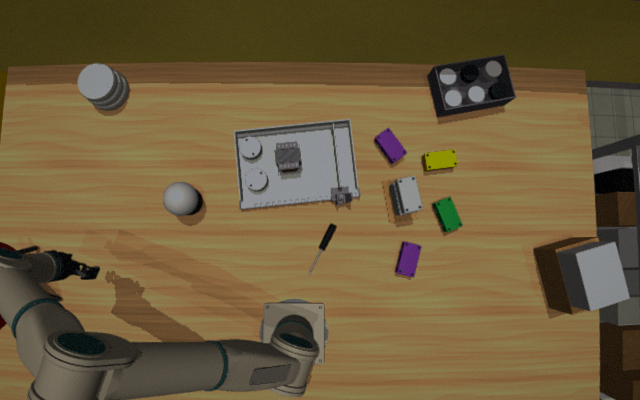

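```bash
cat > h.py <<'E'
import numpy as np,cv2
def load(f):
    return {k:v for k,v in np.load(f).items()}
def cam(d):
    f=200/np.tan(np.radians(float(d["vertical_fov"]))/2)
    K=np.array([[f,0,float(d["cx"])],[0,f,float(d["cy"])],[0,0,1]]);D=np.array([float(d["k1"]),0,0,0])
    return K,D,d["extrinsics"]
def rays(d,uv):
    K,D,E=cam(d);p=cv2.undistortPoints(np.array(uv,float).reshape(-1,1,2),K,D).reshape(-1,2)
    R=E[:3,:3];o=-R.T@E[:3,3]
    return o,np.c_[p,np.ones(len(p))]@R
def onz(d,uv,z):
    o,r=rays(d,uv);return o+r*((z-o[2])/r[:,2])[:,None]
def depth(d,uv):
    o,r=rays(d,uv);uv=np.array(uv).reshape(-1,2).astype(int)
    return o+r*d["z_map"][uv[:,1],uv[:,0]][:,None]
def cloud(d):
    v,u=np.mgrid[0:400,0:640];o,r=rays(d,np.c_[u.ravel(),v.ravel()])
    return (o+r*d["z_map"].reshape(-1,1)).reshape(400,640,3)
def proj(d,P):
    K,D,E=cam(d);return cv2.projectPoints(np.array(P,float).reshape(-1,1,3),cv2.Rodrigues(E[:3,:3])[0],E[:3,3],K,D)[0].reshape(-1,2)
def crop(d,x0,y0,x1,y1,k,name):
    im=d["image"][y0:y1,x0:x1,::-1];cv2.imwrite(name,cv2.resize(im,None,fx=k,fy=k,interpolation=cv2.INTER_CUBIC))
E
python3 - <<'E'
from h import *
t=load("top0.npz");s=load("side0.npz")
crop(t,220,110,420,230,4,"pics/t_crop.png");crop(s,280,150,440,350,3.75,"pics/s_crop.png") if 0 else crop(s,280,150,440,300,4,"pics/s_crop.png")
c=cloud(t)
for uv in[(600,380),(320,150),(330,150),(287,155),(250,148),(408,195),(340,193),(150,250)]:print(uv,c[uv[1],uv[0]].round(1))
E
```

```text
(600, 380) [ -293.  -1305.2  -273.4]
(320, 150) [629.5 -88.6   8.7]
(330, 150) [ 630.4 -123.8    5.8]
(287, 155) [594.8  22.   87.2]
(250, 148) [626.3 150.6  49. ]
(408, 195) [ 457.2 -361.2  154.4]
(340, 193) [ 474.9 -156.3   39.1]
(150, 250) [276.8 500.1   1.3]
```

View pics/t_crop.png

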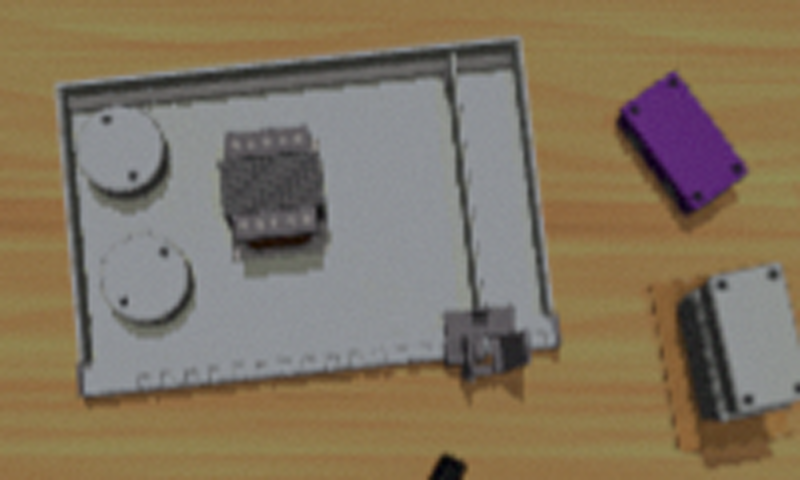

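View pics/s_crop.png

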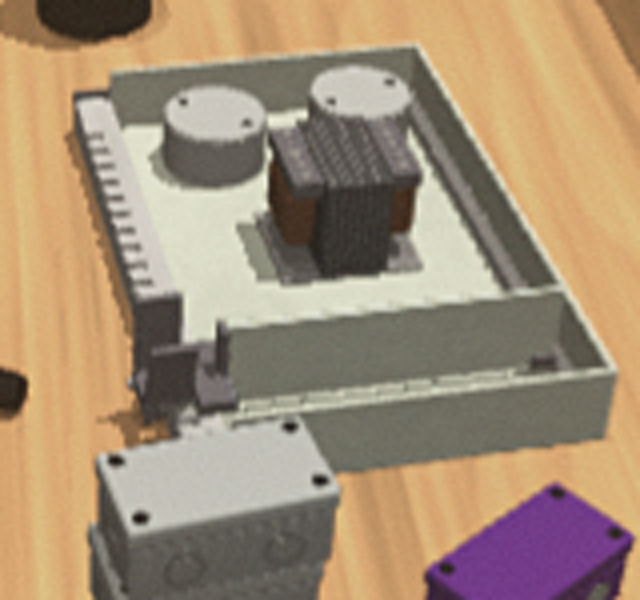

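```bash
cat > tray.py <<'E'
from h import *
t=load("top0.npz")
o,_=rays(t,[(0,0)]);print("cam",o.round(0))
hsv=cv2.cvtColor(t["image"],cv2.COLOR_RGB2HSV)
m=(hsv[...,1]<70).astype(np.uint8)
# sat gradient subpixel along rays: use S channel
S=hsv[...,1].astype(float)
c=lambda x,y:(220+x/4,110+y/4)
def edge(a,b,n,out,fr=(.08,.92)):
    a,b=np.array(a),np.array(b);nrm=np.array([-(b-a)[1],(b-a)[0]]);nrm=nrm/np.linalg.norm(nrm)
    if nrm@np.array(out)<0:nrm=-nrm
    pts=[]
    for k in np.linspace(*fr,n):
        q=a+(b-a)*k;ss=np.arange(-4,4.01,.25)
        P=(q+ss[:,None]*nrm).astype(np.float32)
        v=cv2.remap(S.astype(np.float32),P[None,:,0].copy(),P[None,:,1].copy(),cv2.INTER_LINEAR)[0]
        lo,hi=np.median(v[:6]),np.median(v[-6:])
        g=np.diff(v);j=np.where((v[:-1]<(lo+hi)/2)&(v[1:]>=(lo+hi)/2))[0]
        if len(j):pts.append(q+nrm*(ss[j[-1]]+.25*((lo+hi)/2-v[j[-1]])/(v[j[-1]+1]-v[j[-1]])))
    return np.array(pts)
TL,TR,BR,BL=c(60,87),c(520,40),c(553,312),c(80,362)
back=onz(t,edge(TL,TR,40,(0,-1)),55);left=onz(t,edge(TL,BL,30,(-1,0)),55);right=onz(t,edge(TR,BR,30,(1,0)),55)
def fl(P):
    l=cv2.fitLine(P[:,:2].astype(np.float32),cv2.DIST_HUBER,0,.01,.01).ravel();n=np.array([-l[1],l[0]]);r=(P[:,:2]-l[2:])@n
    return l,len(P),r.std()
for nm,P in(("back",back),("left",left),("right",right)):
    l,n,s=fl(P);print(nm,n,s.round(2),np.degrees(np.arctan2(l[1],l[0])).round(2),l.round(3))
E
python3 tray.py
```

```text
cam [ 325.  -58. 1405.]
back 40 0.22 -83.73 [ 1.09000e-01 -9.94000e-01  7.12166e+02 -1.82510e+01]
left 30 0.26 6.32 [9.94000e-01 1.10000e-01 5.62440e+02 1.95505e+02]
right 30 0.21 6.34 [ 9.94000e-01  1.10000e-01  6.06813e+02 -2.03608e+02]
```

```bash
cat >> h.py <<'E'
A=np.radians(6.33);ORG=np.array([589.8,-3.5,0]);RT=np.array([[np.cos(A),-np.sin(A),0],[np.sin(A),np.cos(A),0],[0,0,1]])
def tt(P):return (np.array(P)-ORG)@RT
def tw(P):return np.array(P)@RT.T+ORG
E
python3 - <<'E'
from h import *
t=load("top0.npz");s=load("side0.npz")
# overlay of tray wire on both
def draw(d,x0,y0,x1,y1,k,name):
    im=cv2.resize(d["image"][y0:y1,x0:x1,::-1],None,fx=k,fy=k,interpolation=cv2.INTER_CUBIC)
    def L(a,b,col):
        p=(proj(d,[tw(a),tw(b)])-[x0,y0]+.5)*k-.5
        cv2.line(im,*[tuple(int(round(v)) for v in q) for q in p],col,1)
    for a,b in[((-120,-200),(120,-200)),((-120,200),(120,200)),((120,-200),(120,200))]:L((*a,55),(*b,55),(0,0,255))
    L((-146,-202,30),(-146,202,30),(255,0,0))
    L((-109,-136,75),(109,-136,75),(0,200,0));L((-109,-140,75),(109,-140,75),(0,200,0))
    cv2.imwrite(name,im)
draw(t,220,110,420,230,4,"pics/t_ov.png");draw(s,280,150,440,300,4,"pics/s_ov.png")
ct=tt(cloud(t));cs=tt(cloud(s))
for nm,c in(("top",ct),("side",cs)):
    M=(abs(c[...,0])<110)&(abs(c[...,1])<120)&(c[...,2]>25)&(c[...,2]<110);P=c[M]
    print(nm,"transf top", P[P[:,2]>75].shape, np.percentile(P[P[:,2]>75],[1,5,50,95,99],axis=0).round(1).tolist())
    if nm=="side":
        Q=P[(P[:,2]>15)&(P[:,2]<70)];print("near face hist",np.histogram(Q[:,1],bins=np.arange(-30,120,4)))
    M=(c[...,0]>-190)&(c[...,0]<-125)&(abs(c[...,1]+130)<70)&(c[...,2]>36);P=c[M];print(nm,"handle",P.shape)
    print(np.percentile(P,[0,5,25,50,75,95,100],axis=0).round(0).tolist())
E
```

```text
top transf top (631, 3) [[-38.2, -16.4, 76.7], [-34.9, -10.9, 78.8], [5.8, 24.1, 83.3], [46.8, 58.7, 88.3], [51.0, 63.8, 90.1]]
top handle (214, 3)
[[-167.0, -194.0, 36.0], [-165.0, -170.0, 37.0], [-155.0, -160.0, 41.0], [-146.0, -146.0, 45.0], [-135.0, -122.0, 68.0], [-127.0, -109.0, 91.0], [-125.0, -71.0, 98.0]]
side transf top (603, 3) [[-34.8, -22.1, 75.4], [-32.4, -18.3, 77.3], [8.8, 15.6, 82.5], [49.4, 56.2, 85.4], [53.9, 62.4, 86.3]]
near face hist (array([  0,  25, 130,  67,  17,  53,  87,  27,   7,   7,   9,   5,   1,
         9,   5,   5,   5,   5,   3,   0,   0,   0,   0,   0,   0,   0,
         0,   0,   0,   0,   1,   8,  28,  45,  40,  31,  33]), array([-30, -26, -22, -18, -14, -10,  -6,  -2,   2,   6,  10,  14,  18,
        22,  26,  30,  34,  38,  42,  46,  50,  54,  58,  62,  66,  70,
        74,  78,  82,  86,  90,  94,  98, 102, 106, 110, 114, 118]))
side handle (398, 3)
[[-164.0, -177.0, 36.0], [-163.0, -174.0, 38.0], [-157.0, -167.0, 50.0], [-149.0, -153.0, 66.0], [-140.0, -127.0, 80.0], [-129.0, -124.0, 90.0], [-125.0, -114.0, 93.0]]
```

View pics/t_ov.png

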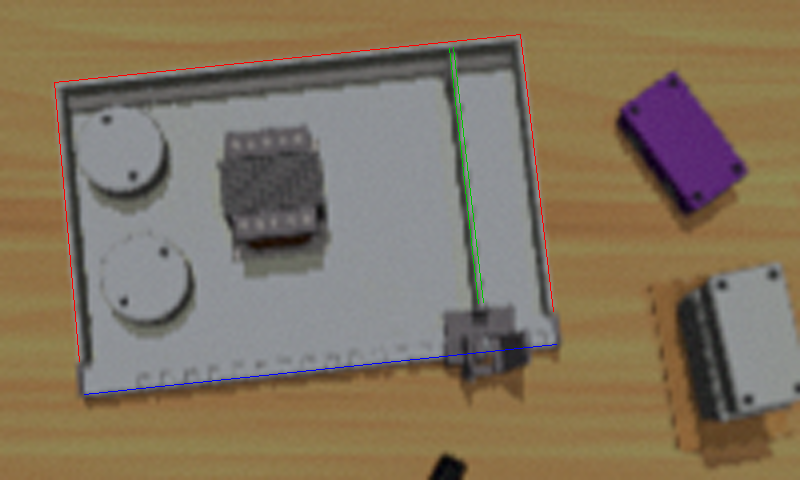

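View pics/s_ov.png

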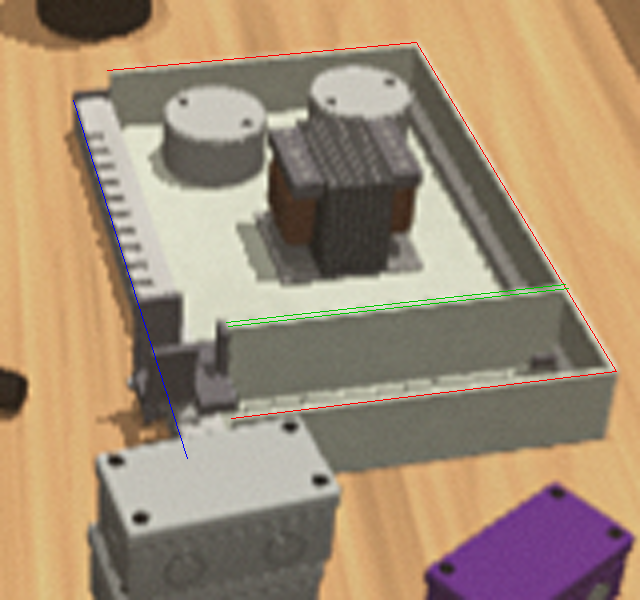

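```bash
python3 - <<'E'
from h import *
t=load("top0.npz");s=load("side0.npz")
S=lambda x,y:((x+.5)/4-.5+280,(y+.5)/4-.5+150)
T=lambda x,y:((x+.5)/4-.5+220,(y+.5)/4-.5+110)
print("fixed fin top",tt(onz(s,[S(137,297),S(180,292)],92)).round(1).tolist())
print("lever fin top",tt(onz(s,[S(150,353),S(197,346)],91)).round(1).tolist())
print("transf bottom",tt(onz(s,[S(315,273),S(385,271)],7)).round(1).tolist())
print("transf top side",tt(onz(s,[S(318,193),S(385,183)],80)).round(1).tolist())
print("transf top T",tt(onz(t,[T(319,160),T(323,200)],80)).round(1).tolist())
print("div top T",tt(onz(t,[T(453,56),T(464,180)],75)).round(1).tolist())
print("div top S",tt(onz(s,[S(400,306),S(300,317)],75)).round(1).tolist())
crop(t,320,180,365,215,16,"pics/t_h.png");crop(s,300,215,380,275,10,"pics/s_h.png")
# pile top
c=cloud(t);M=(c[...,2]>140)&(c[...,2]<170)&(abs(c[...,0]-460)<120)&(abs(c[...,1]+360)<100)
M=cv2.morphologyEx(M.astype(np.uint8),cv2.MORPH_OPEN,np.ones((3,3)))
cs=max(cv2.findContours(M,0,1)[0],key=cv2.contourArea);P=onz(t,cs.reshape(-1,2),154)
print("pile",cv2.minAreaRect(P[:,:2].astype(np.float32)), c[M>0][:,2].mean())
# colour-based box lid
hsv=cv2.cvtColor(t["image"],cv2.COLOR_RGB2HSV);m=((hsv[...,1]<60)&(hsv[...,2]>140)).astype(np.uint8)
m[:,:385]=0;m[:,430:]=0;m[:170]=0;m[220:]=0
cs=max(cv2.findContours(m,0,1)[0],key=cv2.contourArea);P=onz(t,cs.reshape(-1,2),154);print("lid",cv2.minAreaRect(P[:,:2].astype(np.float32)))
crop(t,375,165,435,225,10,"pics/t_p.png")
E
```

```text
fixed fin top [[-161.6, -123.4, 92.0], [-135.2, -123.1, 92.0]]
lever fin top [[-164.2, -175.7, 91.0], [-136.0, -174.3, 91.0]]
transf bottom [[-14.4, -10.1, 7.0], [33.6, -16.4, 7.0]]
transf top side [[-19.6, -19.1, 80.0], [27.5, -15.5, 80.0]]
transf top T [[23.1, -17.6, 80.0], [-10.8, -17.5, 80.0]]
div top T [[101.3, -138.8, 75.0], [-5.2, -136.1, 75.0]]
div top S [[-0.2, -139.2, 75.0], [-63.5, -138.8, 75.0]]
pile ((459.78985595703125, -365.2467041015625), (109.78961181640625, 59.49626541137695), 12.049479484558105) 154.19684137189023
lid ((461.8728332519531, -366.7754821777344), (102.72608184814453, 53.260128021240234), 12.0369873046875)
```

View pics/t_h.png

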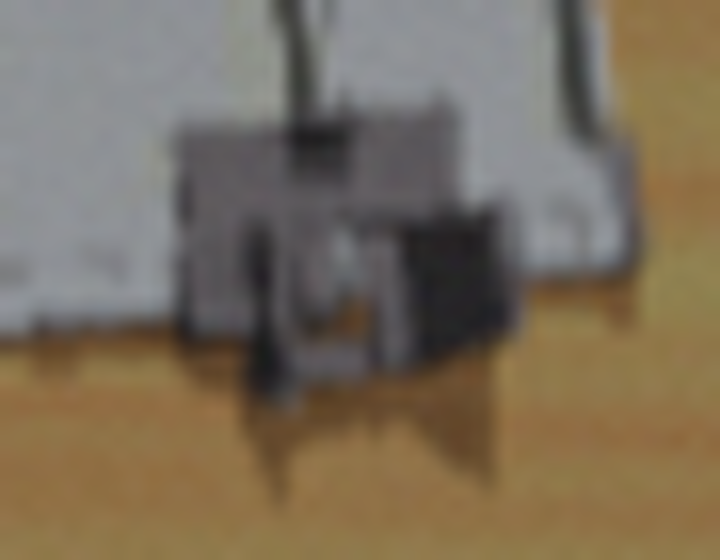

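View pics/s_h.png

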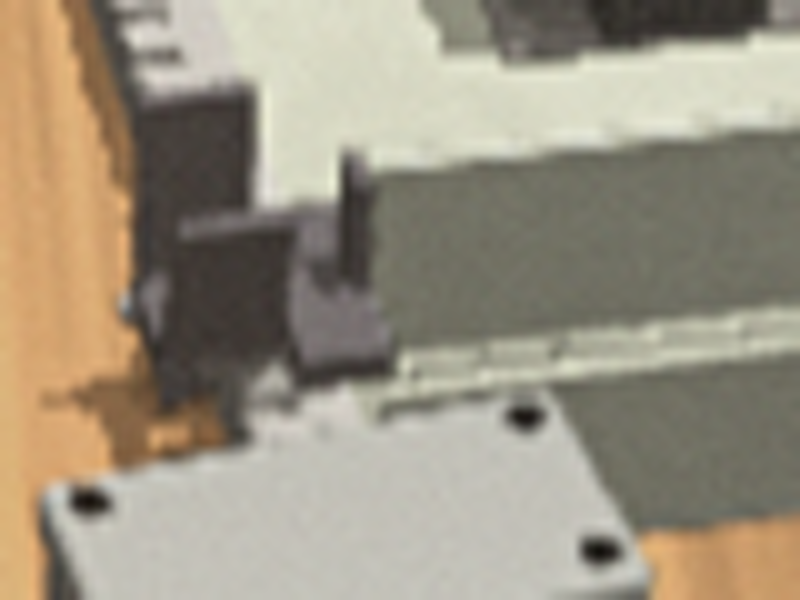

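View pics/t_p.png

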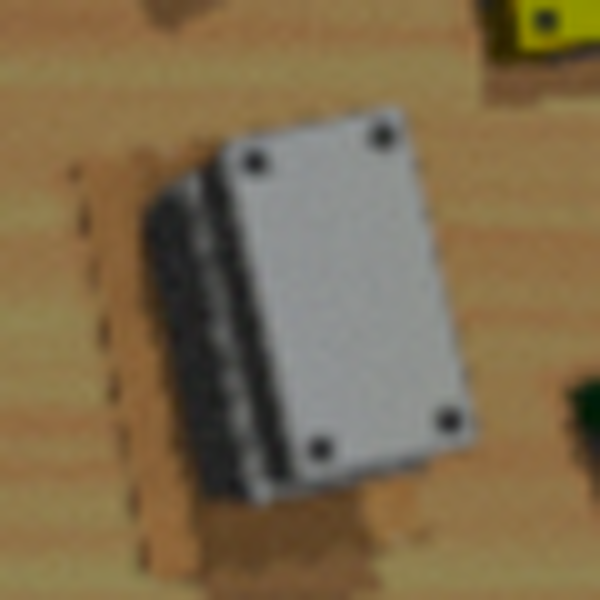

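```bash
cat > go.py <<'E'
import sys
from h import *
from cell import ctrl
from scipy.spatial.transform import Rotation as Ro
def to(p,yaw,frame="w"):
    s=ctrl.read_state();R=Ro.from_euler("xyz",s["tool_rot"])
    p=np.array(p,float)
    if frame=="t":p=tw(p);yaw+=np.degrees(A)
    d=R.inv().apply(p-s["eef_pos"]);q=R.inv()*Ro.from_euler("xyz",[180,0,yaw],degrees=True)
    print("clock",s["clock"],"eef",s["eef_pos"].round(1),"tray",tt(s["eef_pos"]).round(1),"rot",np.degrees(s["tool_rot"]).round(2),"w",round(s["width"],1),"F",s["force"].round(1))
    print("target",p.round(1),"shift",d.round(1),"rotvec",np.degrees(q.as_rotvec()).round(1))
if __name__=="__main__":
    a=sys.argv;to([float(v) for v in a[2:5]],float(a[5]),a[1])
E
python3 go.py w 450 300 240 77.8; python3 go.py t -150 -140 180 0
python3 - <<'E'
from h import *
t=load("top0.npz");T=lambda x,y:((x+.5)/16-.5+320,(y+.5)/16-.5+180)
print(tt(onz(t,[T(270,240),T(290,380),T(515,215),T(518,310)],92)).round(1))
E
```

```text
clock 0.1 eef [245.6 601.2 230.5] tray [-275.5  639.   230.5] rot [-179.9     0.    157.78] w 85.2 F [-0.5 -0.6 -0.4]
target [450. 300. 240.] shift [-303.2 -201.6   -9.2] rotvec [-0.1  0.1 80. ]
clock 0.1 eef [245.6 601.2 230.5] tray [-275.5  639.   230.5] rot [-179.9     0.    157.78] w 85.2 F [-0.5 -0.6 -0.4]
target [ 456.2 -159.2  180. ] shift [-482.5 -624.2   51.6] rotvec [-0.000e+00  1.000e-01  1.515e+02]
[[-140.2 -122.6   92. ]
 [-169.1 -123.4   92. ]
 [-140.3 -172.9   92. ]
 [-159.7 -171.3   92. ]]
```

```bash
python3 -m jog '-38 -25 -1 0 0 10 1;-76 -50 -2 0 0 20 1;-114 -76 -4 0 0 30 1;-152 -101 -5 0 0 40 1;-190 -126 -6 0 0 50 1;-228 -151 -7 0 0 60 1;-266 -177 -8 0 0 70 1;-303 -202 -9 0 0 80 1'; python3 go.py t -150 -140 180 0
```

```text
clock: 1.1
eef_pos: [450.4, 298.8, 240.1]
tool_rot: [-3.141, 0.0, 1.352]
force: [-0.7, 0.9, 0.2]
width: 85.5
clock 1.1 eef [450.4 298.8 240.1] tray [-105.3  315.8  240.1] rot [-1.7998e+02  1.0000e-02  7.7450e+01] w 85.5 F [-0.7  0.9  0.2]
target [ 456.2 -159.2  180. ] shift [-445.7  105.2   60.2] rotvec [-0.   0.  71.1]
```

```bash
python3 -m jog '-56 13 0 0 0 9 1;-112 26 0 0 0 18 1;-168 39 0 0 0 27 1;-224 52 5 0 0 36 1;-280 65 15 0 0 45 1;-336 79 30 0 0 54 1;-392 92 45 0 0 63 1;-446 105 60 0 0 71 1'; python3 -m jog '0 0 0 0 0 0 1;0 0 0 0 0 0 1'; python3 go.py t -150 -140 57 0
python3 - <<'E'
from h import *
from cell import ctrl
for n in("side","top"):
    d=ctrl.get_image(n);np.savez(f"{n}1.npz",**d)
    crop(d,*((290,150,400,260) if n=="side" else (300,150,400,250)),6,f"pics/{n}1.png")
E
```

```text
clock: 2.1
eef_pos: [457.9, -159.6, 179.7]
tool_rot: [-3.141, 0.0, 0.114]
force: [1.2, 0.8, 0.1]
width: 85.0
clock: 2.35
eef_pos: [457.8, -157.3, 179.9]
tool_rot: [-3.14, 0.001, 0.119]
force: [-0.2, 0.2, -0.1]
width: 85.5
clock 2.35 eef [ 457.8 -157.3  179.9] tray [-148.2 -138.3  179.9] rot [-1.7993e+02  6.0000e-02  6.8100e+00] w 85.5 F [-0.2  0.2 -0.1]
target [ 456.2 -159.2   57. ] shift [ -1.7   1.9 122.9] rotvec [-0.1  0.1  0.5]
```

View pics/side1.png

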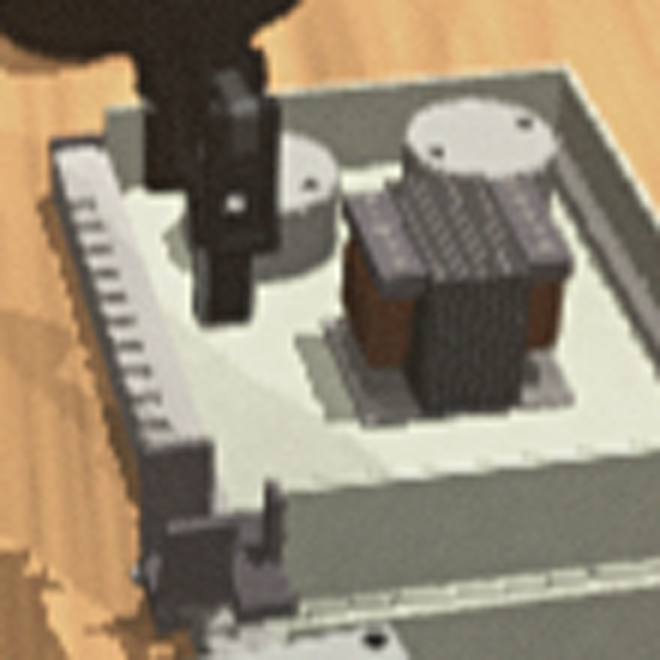

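View pics/top1.png

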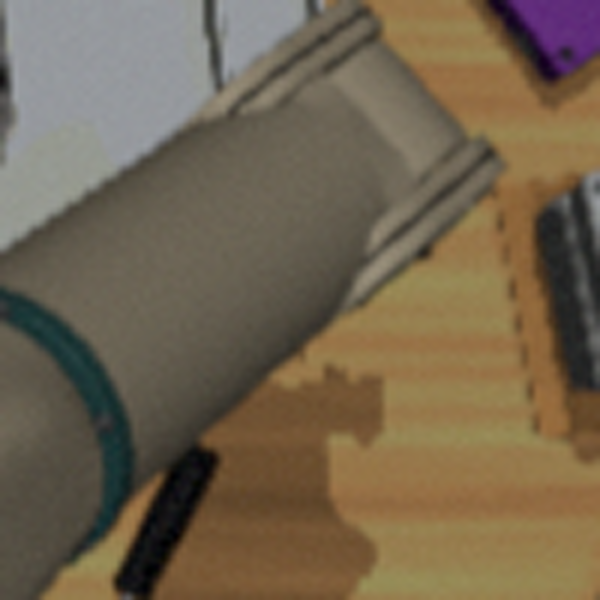

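```bash
python3 -m jog '-1.7 5.9 20 0 0 -0.5 1;-1.7 5.9 40 0 0 -0.5 1;-1.7 5.9 60 0 0 -0.5 1;-1.7 5.9 80 0 0 -0.5 1;-1.7 5.9 100 0 0 -0.5 1;-1.7 5.9 115 0 0 -0.5 1;-1.7 5.9 123 0 0 -0.5 1;-1.7 5.9 123 0 0 -0.5 1'; python3 go.py t -150 -140 57 0
python3 - <<'E'
from h import *
from cell import ctrl
d=ctrl.get_image("side");np.savez("side2.npz",**d);crop(d,280,150,400,270,5,"pics/side2.png")
E
```

```text
clock: 3.45
eef_pos: [457.1, -163.7, 57.1]
tool_rot: [-3.141, 0.0, 0.128]
force: [0.3, 0.6, 0.1]
width: 85.5
clock 3.45 eef [ 457.1 -163.7   57.1] tray [-149.5 -144.6   57.1] rot [-1.7998e+02  2.0000e-02  7.3100e+00] w 85.5 F [0.3 0.6 0.1]
target [ 456.2 -159.2   57. ] shift [-0.4 -4.6  0.1] rotvec [-0.  0.  1.]
```

View pics/side2.png

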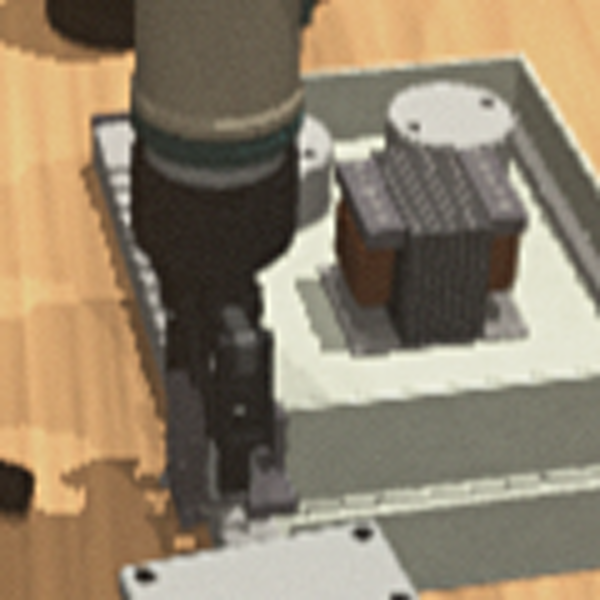

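```bash
python3 - <<'E'
from h import *
s=load("side2.npz")
for P in[(-160,-196,75),(-138,-196,75),(-165,-172,76),(-135,-172,76),(-165,-177,92),(-135,-177,92)]:
    print(P,((proj(s,[tw(P)])[0]-[280,150])*5).round(0))
c=tt(cloud(s))
for u,v in[(195,400),(195,450),(185,480),(240,420),(240,470),(260,420),(225,450)]:
    print((u,v),c[150+v//5,280+u//5].round(1))
E
```

```text
(-160, -196, 75) [203. 493.]
(-138, -196, 75) [249. 487.]
(-165, -172, 76) [182. 460.]
(-135, -172, 76) [244. 452.]
(-165, -177, 92) [185. 440.]
(-135, -177, 92) [248. 432.]
(195, 400) [-149.3 -126.5   74. ]
(195, 450) [-159.2 -173.7   82.3]
(185, 480) [-162.1 -166.7   58.7]
(240, 420) [-145.7 -204.6  122.6]
(240, 470) [-144.1 -201.6   90.8]
(260, 420) [-139.5 -216.2  130.9]
(225, 450) [-155.9 -220.2  119.4]
```

```bash
python3 -m jog '-2 -4.6 0 0 0 1 1;-2 -4.6 0 0 0 1 0.4;-2 -4.6 0 0 0 1 0.2;-2 -4.6 0 0 0 1 0;-2 -4.6 0 0 0 1 -0.2;-2 -4.6 0 0 0 1 -0.4;-2 -4.6 0 0 0 1 -0.6;-2 -4.6 0 0 0 1 -1'; python3 -m jog '0 0 0 0 0 0 -1;0 0 0 0 0 0 -1;0 0 0 0 0 0 -1';python3 go.py t -150 -36 57 0
python3 - <<'E'
from h import *
from cell import ctrl
d=ctrl.get_image("side");np.savez("side3.npz",**d);crop(d,280,150,400,270,5,"pics/side3.png")
E
```

```text
clock: 4.5
eef_pos: [455.7, -160.5, 59.0]
tool_rot: [3.14, -0.003, 0.11]
force: [-1.0, 2.6, 16.7]
width: 31.3
clock: 4.88
eef_pos: [455.7, -160.5, 59.0]
tool_rot: [3.14, -0.003, 0.11]
force: [-1.9, 2.0, 16.5]
width: 30.9
clock 4.875 eef [ 455.7 -160.5   59. ] tray [-150.6 -141.3   59. ] rot [179.92  -0.19   6.28] w 30.9 F [-1.9  2.  16.5]
target [444.7 -55.8  57. ] shift [   0.5 -105.3    1.8] rotvec [ 0.1 -0.2 -0.1]
```

View pics/side3.png

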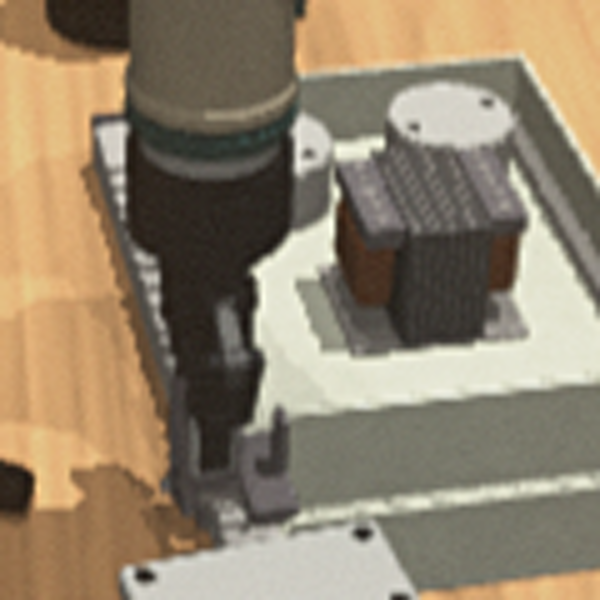

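```bash
python3 -m jog '0 -3 -1 0 0 0 -1;0 -10 -2 0 0 0 -1;0 -20 -2 0 0 0 -1;0 -30 -2 0 0 0 -1;0 -40 -2 0 0 0 -1;0 -50 -2 0 0 0 -1;0 -55 -2 0 0 0 -1;0 -55 -2 0 0 0 -1';python3 go.py t -150.6 -38.3 59 0
python3 - <<'E'
from h import *
from cell import ctrl
d=ctrl.get_image("side");np.savez("side4.npz",**d);crop(d,280,150,400,270,5,"pics/side4.png")
E
```

```text
clock: 5.92
eef_pos: [449.3, -103.5, 59.2]
tool_rot: [-3.141, -0.001, 0.111]
force: [5.3, 1.9, -5.1]
width: 30.7
clock 5.925 eef [ 449.3 -103.5   59.2] tray [-150.6  -83.9   59.2] rot [-1.7997e+02 -6.0000e-02  6.3700e+00] w 30.7 F [ 5.3  1.9 -5.1]
target [444.3 -58.2  59. ] shift [  0.  -45.6   0.2] rotvec [-0.  -0.1  0. ]
```

View pics/side4.png

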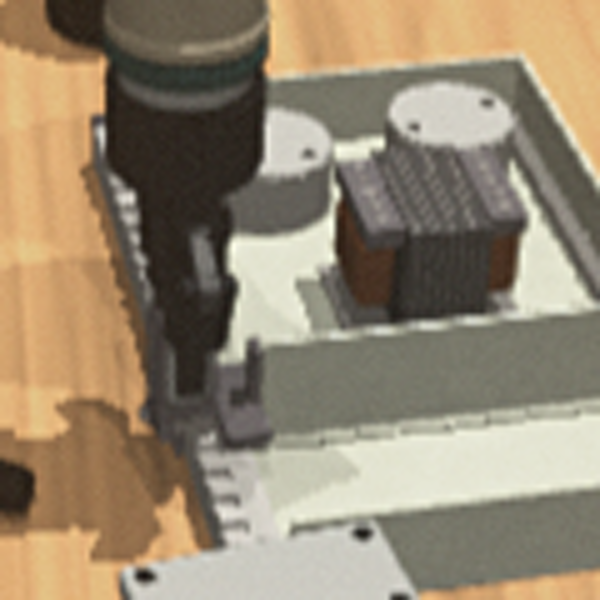

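```bash
python3 -m jog '0 -8 0 0 0 0 -1;0 -17 0 0 0 0 -1;0 -26 0 0 0 0 -1;0 -35 0 0 0 0 -1;0 -42 0 0 0 0 -1;0 -44 0 0 0 0 -1;0 -44 0 0 0 0 -1;0 -44 0 0 0 0 -1';python3 go.py t -150.6 -38.3 59 0
python3 - <<'E'
from h import *
from cell import ctrl
d=ctrl.get_image("side");np.savez("side5.npz",**d);crop(d,280,150,400,270,5,"pics/side5.png")
c=tt(cloud(d))
P=c[(c[...,0]>0)&(c[...,0]<90)&(c[...,1]>-60)&(c[...,1]<-22)&(c[...,2]>30)&(c[...,2]<65)]
print("divider -y face y",np.percentile(P[:,1],[10,50,90]),len(P))
s0=load("side0.npz");c=tt(cloud(s0));P=c[(c[...,0]>0)&(c[...,0]<90)&(c[...,1]>-160)&(c[...,1]<-122)&(c[...,2]>30)&(c[...,2]<65)]
print("start",np.percentile(P[:,1],[10,50,90]),len(P))
E
```

```text
clock: 6.98
eef_pos: [444.5, -60.4, 59.2]
tool_rot: [3.141, -0.001, 0.111]
force: [3.8, 0.1, -8.0]
width: 30.6
clock 6.975 eef [444.5 -60.4  59.2] tray [-150.7  -40.6   59.2] rot [ 1.7999e+02 -7.0000e-02  6.3300e+00] w 30.6 F [ 3.8  0.1 -8. ]
target [444.3 -58.2  59. ] shift [ 0.1 -2.3  0.2] rotvec [ 0.  -0.1  0. ]
divider -y face y [-48.15779324 -45.37125816 -43.10530818] 332
start [-143.43107697 -141.26041685 -139.11015106] 367
```

View pics/side5.png

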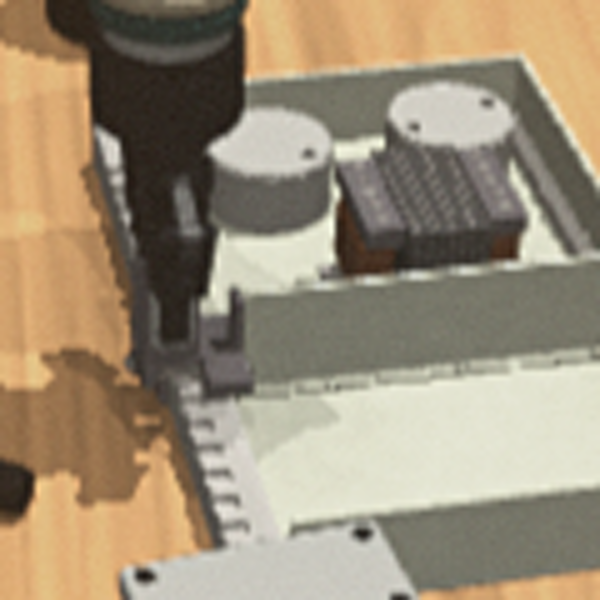

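```bash
cat > dv.py <<'E'
from h import *
def edgey(d,yg,xs=np.arange(-60,91,5)):
    # +y/-y top edge pair of divider plate: find along tray-y direction at z=75 strongest bright->dark step (top strip/floor to shaded face)
    g=cv2.cvtColor(d["image"],cv2.COLOR_RGB2GRAY).astype(np.float32);out=[]
    for x in xs:
        ys=np.arange(yg-10,yg+10,.25);p=proj(d,[tw((x,y,75)) for y in ys]).astype(np.float32)
        v=cv2.remap(g,p[None,:,0].copy(),p[None,:,1].copy(),cv2.INTER_LINEAR)[0]
        v=np.convolve(v,np.ones(5)/5,"valid");gr=np.diff(v);out.append(ys[2+np.argmax(gr)])
    out=np.array(out);return np.median(out[:15]),np.median(out[15:]),out.std()
if __name__=="__main__":
    for f,y in(("side0",-140),("side4",-83),("side5",-42)):print(f,edgey(load(f+".npz"),y))
E
python3 dv.py
```

```text
side0 (np.float64(-142.25), np.float64(-143.0), np.float64(0.8332639582638378))
side4 (np.float64(-91.0), np.float64(-90.25), np.float64(1.0827495158382046))
side5 (np.float64(-48.0), np.float64(-47.75), np.float64(1.088321316634667))
```

```bash
python3 - <<'E'
from dv import *
for f,y in(("side0",-140),("side2",-140),("side3",-143),("side3",-140)):print(f,edgey(load(f+".npz"),y))
t=load("top0.npz");
d=__import__("cell").ctrl.get_image("top");np.savez("top5.npz",**d);crop(d,240,110,380,215,5.5,"pics/top5.png")
E
```

```text
side0 (np.float64(-142.25), np.float64(-143.0), np.float64(0.8332639582638378))
side2 (np.float64(-142.5), np.float64(-143.0), np.float64(0.7616592872979093))
side3 (np.float64(-147.75), np.float64(-147.75), np.float64(0.6987799684656282))
side3 (np.float64(-147.75), np.float64(-147.75), np.float64(0.6987799684656282))
```

View pics/top5.png

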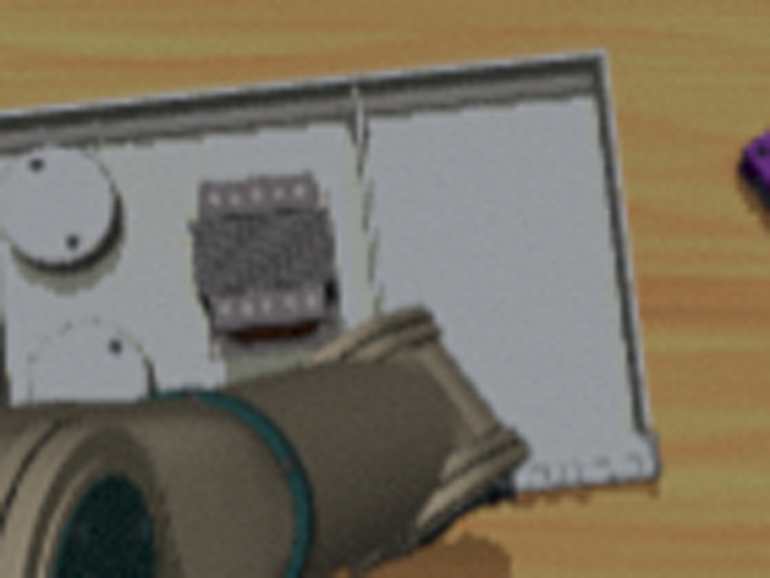

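```bash
python3 -m jog '0 -4 0 0 0 0 -1;0 -8 0 0 0 0 -1;0 -8 0 0 0 0 -1;0 -8 0 0 0 0 -1';python3 go.py t -150.6 -32 59 0
python3 - <<'E'
from dv import *
from cell import ctrl
d=ctrl.get_image("side");np.savez("side6.npz",**d);print(edgey(d,-41))
E
```

```text
clock: 7.58
eef_pos: [443.7, -52.5, 59.2]
tool_rot: [3.141, -0.001, 0.111]
force: [5.7, 0.9, -6.7]
width: 30.8
clock 7.575 eef [443.7 -52.5  59.2] tray [-150.6  -32.6   59.2] rot [ 1.7999e+02 -7.0000e-02  6.3300e+00] w 30.8 F [ 5.7  0.9 -6.7]
target [443.6 -51.9  59. ] shift [ 0.  -0.6  0.2] rotvec [ 0.  -0.1  0. ]
(np.float64(-39.75), np.float64(-39.875), np.float64(0.6985006985010478))
```

```bash
python3 -m jog '0 0 0 0 0 0 -0.2;0 0 0 0 0 0 0;0 0 0 0 0 0 0.2;0 0 0 0 0 0 0.5;0 0 0 0 0 0 1;0 0 0 0 0 0 1';python3 go.py t -150.6 -32 59 0
python3 - <<'E'
from dv import *
from cell import ctrl
d=ctrl.get_image("side");np.savez("side7.npz",**d);print(edgey(d,-38));crop(d,280,150,400,270,5,"pics/side7.png")
E
```

```text
clock: 8.38
eef_pos: [442.7, -53.2, 59.3]
tool_rot: [-3.141, 0.0, 0.11]
force: [0.7, 0.7, 0.1]
width: 85.3
clock 8.375 eef [442.7 -53.2  59.3] tray [-151.7  -33.2   59.3] rot [-1.7998e+02  1.0000e-02  6.2800e+00] w 85.3 F [0.7 0.7 0.1]
target [443.6 -51.9  59. ] shift [ 1.1 -1.2  0.3] rotvec [-0.   0.  -0.1]
(np.float64(-35.25), np.float64(-34.875), np.float64(0.8911928892607293))
```

View pics/side7.png

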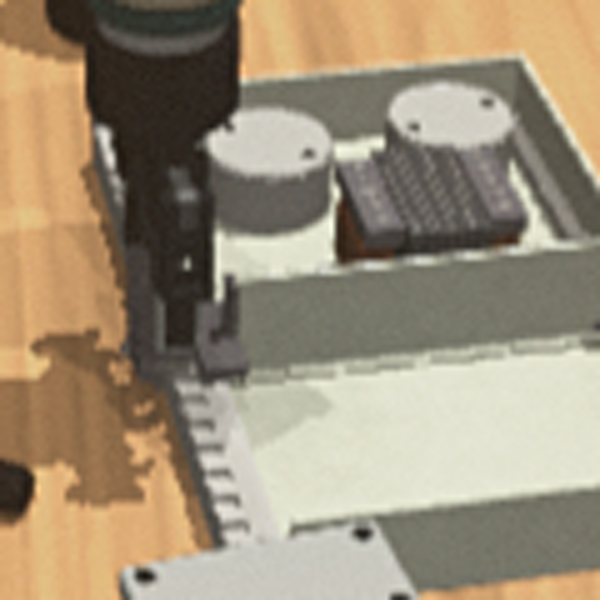

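```bash
python3 -m jog '0 5 2 0 0 0 1;0 10 4 0 0 0 1;0 15 6 0 0 0 1;0 19 6 0 0 0 1;0 21 6 0 0 0 1;0 22.5 6 0 0 0 1;0 24 6 0 0 0 1;0 25.5 6 0 0 0 1';python3 go.py t -150.6 -60 53 0
python3 - <<'E'
from dv import *
from cell import ctrl
d=ctrl.get_image("side");np.savez("side8.npz",**d);print(edgey(d,-38))
E
```

```text
clock: 9.43
eef_pos: [445.2, -74.6, 53.0]
tool_rot: [-3.135, 0.001, 0.113]
force: [1.1, 11.4, -0.5]
width: 85.4
clock 9.425 eef [445.2 -74.6  53. ] tray [-151.6  -54.8   53. ] rot [-1.7962e+02  8.0000e-02  6.4500e+00] w 85.4 F [ 1.1 11.4 -0.5]
target [446.7 -79.7  53. ] shift [ 1.   5.2 -0. ] rotvec [-0.4  0.1  0.1]
(np.float64(-35.5), np.float64(-34.875), np.float64(0.8722362327865313))
```

```bash
python3 - <<'E'
from h import *
d=load("side8.npz");crop(d,290,180,370,240,10,"pics/side8.png")
E
python3 -m jog '0 0 0 0 0 0 1;0 1 0 0 0 0 1;0 1 0 0 0 0 1'
python3 - <<'E'
from dv import *
from cell import ctrl
d=ctrl.get_image("side");np.savez("side9.npz",**d);print(edgey(d,-38))
E
```

```text
clock: 9.85
eef_pos: [445.3, -75.3, 53.0]
tool_rot: [-3.135, 0.002, 0.113]
force: [1.5, 9.8, -0.4]
width: 85.6
(np.float64(-35.75), np.float64(-36.0), np.float64(0.8889277292358306))
```

View pics/side8.png

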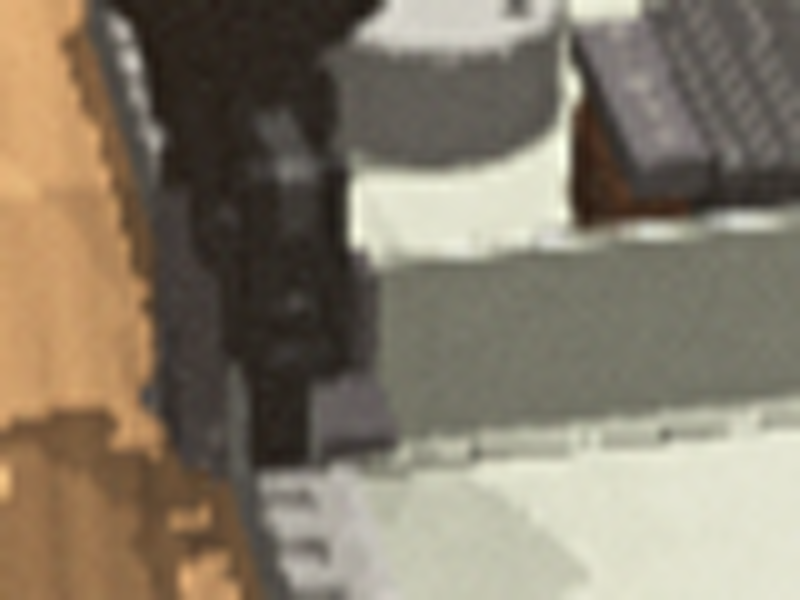

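```bash
python3 -m jog '0 1 0 0 0 0 1;0 2 0 0 0 0 1;0 3 0 0 0 0 1;0 4 0 0 0 0 1;0 4 0 0 0 0 1'
python3 - <<'E'
from dv import *
from cell import ctrl
d=ctrl.get_image("side");np.savez("side9.npz",**d);print(edgey(d,-38));crop(d,290,180,370,240,10,"pics/side9.png")
E
```

```text
clock: 10.52
eef_pos: [446.2, -84.0, 53.3]
tool_rot: [3.141, -0.0, 0.109]
force: [1.1, 1.7, -1.4]
width: 85.6
(np.float64(-44.75), np.float64(-44.5), np.float64(0.7462183537179976))
```

```bash
python3 -m jog '0 -6 0 0 0 0 1;0 -16 0 0 0 0 1;0 -16 -30 0 0 0 1;0 -16 -70 0 0 0 1;-10 -16 -100 0 0 0 1;-40 60 -120 0 0 0 1;-40 120 -120 0 0 0 1;-40 120 -120 0 0 0 1' | head -2
python3 - <<'E'
from dv import *
from cell import ctrl
for n in("side","top"):
    d=ctrl.get_image(n);np.savez(n+"10.npz",**d)
    if n=="side":print(edgey(d,-43))
    crop(d,*((280,160,400,240) if n=="side" else (260,120,380,210)),6.6,f"pics/{n}10.png")
E
```

```text
clock: 11.58
eef_pos: [419.5, -211.3, 174.3]
(np.float64(-44.75), np.float64(-44.5), np.float64(0.8281751562864674))
```

View pics/side10.png

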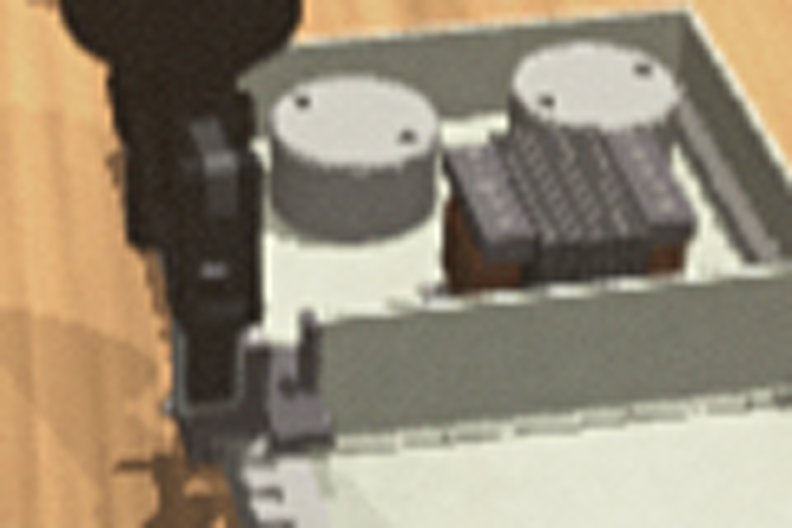

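View pics/top10.png

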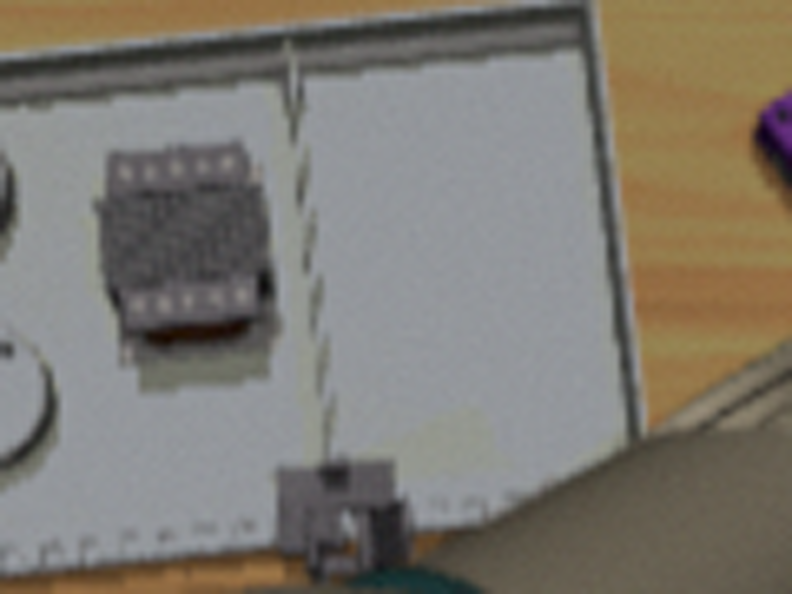

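```bash
python3 go.py w 461 -366 260 12; python3 -m jog '0 0 -50 0 0 0 1;0 0 -86 0 0 0 1;0 0 -86 0 0 0 1' >/dev/null; python3 go.py w 461 -366 260 12.05
```

```text
clock 11.675 eef [ 419.4 -209.4  173.7] tray [-192.1 -185.9  173.7] rot [ 1.799e+02 -5.000e-02  6.060e+00] w 85.3 F [-0.8 -0.  -1.5]
target [ 461. -366.  260.] shift [ 24.9 160.2 -86. ] rotvec [ 0.1 -0.  -5.9]
clock 12.05 eef [ 421.  -206.1  260.9] tray [-190.1 -182.8  260.9] rot [179.97  -0.23   6.43] w 85.3 F [ 0.7  0.8 -0.6]
target [ 461. -366.  260.] shift [ 21.8 163.3   1.1] rotvec [ 0.  -0.2 -5.6]
```

```bash
python3 -m jog '5 40 0 0 0 -2 1;11 80 0 0 0 -4 1;17 120 0 0 0 -5.6 1;22 163 1 0 0 -5.6 1;22 163 1 0 0 -5.6 1;22 163 1 0 0 -5.6 1' | head -2
python3 - <<'E'
from dv import *
from cell import ctrl
ims=[]
for n in("side","top"):
    d=ctrl.get_image(n);np.savez(n+"11.npz",**d)
    if n=="side":print(edgey(d,-43))
    d0=load(n+"0.npz")
    a,b=((312,212,352,262),(300,180,340,230)) if n=="side" else ((325,175,375,220),(290,175,340,220))
    ims=[]
    for dd,q in((d0,a),(d,b)):
        x0,y0,x1,y1=q;ims.append(cv2.resize(dd["image"][y0:y1,x0:x1,::-1],None,fx=8,fy=8,interpolation=cv2.INTER_CUBIC))
    cv2.imwrite(f"pics/{n}11.png",np.hstack(ims))
E
```

```text
clock: 12.8
eef_pos: [459.1, -364.8, 256.8]
(np.float64(-45.0), np.float64(-44.5), np.float64(3.1140103329626454))
```

View pics/side11.png

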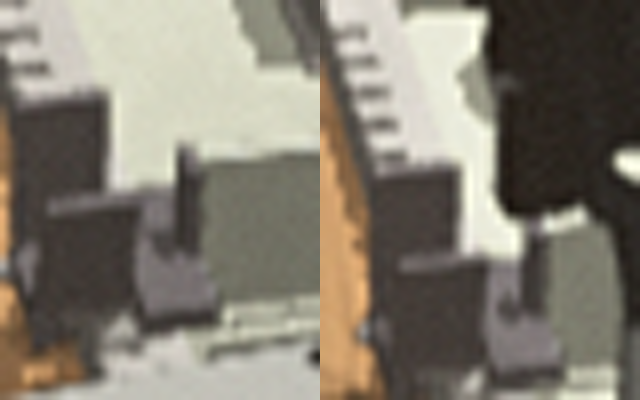

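View pics/top11.png

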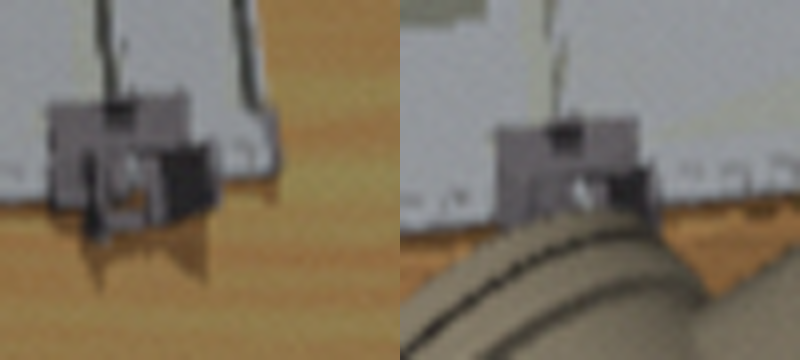

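```bash
python3 go.py t -80 -85 200 0;  python3 go.py t -80 -85 35 0
```

```text
clock 12.9 eef [ 459.4 -364.7  257.5] tray [-169.4 -344.6  257.5] rot [-1.7986e+02  2.0000e-02  1.1980e+01] w 85.3 F [0.  0.9 0.9]
target [519.7 -96.8 200. ] shift [ 114.6 -249.4   58.1] rotvec [-0.1  0.   5.7]
clock 12.9 eef [ 459.4 -364.7  257.5] tray [-169.4 -344.6  257.5] rot [-1.7986e+02  2.0000e-02  1.1980e+01] w 85.3 F [0.  0.9 0.9]
target [519.7 -96.8  35. ] shift [ 114.6 -249.   223.1] rotvec [-0.1  0.   5.7]
```

```bash
python3 -m jog '20 -45 0 0 0 1 0;40 -90 0 0 0 2 -1;60 -135 10 0 0 3 -1;80 -180 25 0 0 4 -1;100 -220 45 0 0 5 -1;115 -249 58 0 0 5.7 -1;115 -249 58 0 0 5.7 -1;115 -249 58 0 0 5.7 -1' | tail -1;  python3 go.py t -80 -80 33 0
```

```text
width: 0.3
clock 13.9 eef [520.2 -99.5 200.6] tray [-79.8 -87.7 200.6] rot [ 1.7998e+02 -1.0000e-02  6.2200e+00] w 0.3 F [-0.5 -0.8  0.8]
target [519.1 -91.8  33. ] shift [ -0.3  -7.8 167.6] rotvec [ 0.  -0.  -0.1]
```

```bash
python3 -m jog '0 0 30 0 0 0 -1;0 0 60 0 0 0 -1;0 0 90 0 0 0 -1;0 0 120 0 0 0 -1;0 0 145 0 0 0 -1;0 0 160 0 0 0 -1;0 0 167 0 0 0 -1;0 0 167 0 0 0 -1';  python3 go.py t -80 -60 33 0
python3 - <<'E'
from dv import *
from cell import ctrl
d=ctrl.get_image("side");np.savez("side12.npz",**d);crop(d,280,160,400,240,6.6,"pics/side12.png")
E
```

```text
clock: 14.9
eef_pos: [520.7, -100.0, 33.6]
tool_rot: [3.141, -0.0, 0.107]
force: [0.3, 0.5, -0.4]
width: 0.0
clock 14.9 eef [ 520.7 -100.    33.6] tray [-79.4 -88.3  33.6] rot [ 1.7999e+02 -2.0000e-02  6.1500e+00] w 0.0 F [ 0.3  0.5 -0.4]
target [516.9 -72.   33. ] shift [ -0.7 -28.3   0.6] rotvec [ 0.  -0.  -0.2]
```

View pics/side12.png

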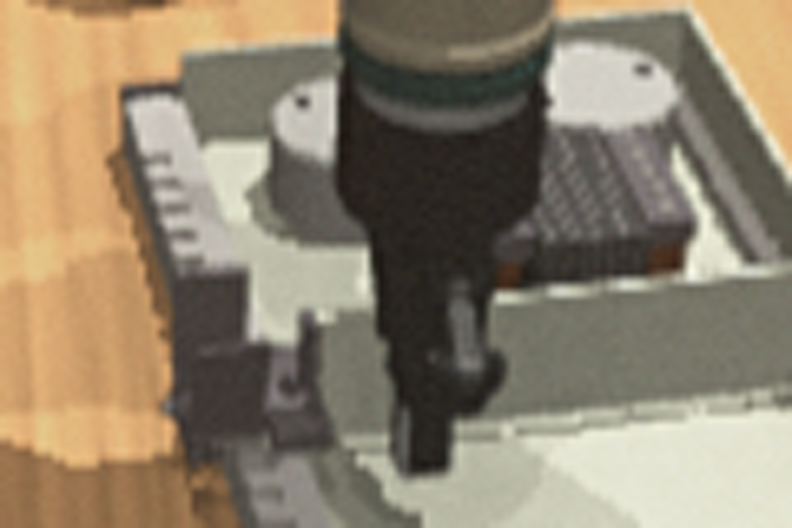

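```bash
python3 -m jog '0 -8 0 0 0 0 -1;0 -16 0 0 0 0 -1;0 -20 0 0 0 0 -1;0 -22 0 0 0 0 -1;0 -24 0 0 0 0 -1;0 -26 0 0 0 0 -1' ;python3 go.py t -80 -60 33 0
```

```text
clock: 15.7
eef_pos: [517.7, -73.8, 33.3]
tool_rot: [3.141, 0.0, 0.108]
force: [0.3, -0.1, 0.1]
width: -0.2
clock 15.7 eef [517.7 -73.8  33.3] tray [-79.4 -62.   33.3] rot [179.99   0.     6.16] w -0.2 F [ 0.3 -0.1  0.1]
target [516.9 -72.   33. ] shift [-0.6 -2.   0.3] rotvec [ 0.   0.  -0.2]
```

```bash
for i in 1 2 3; do :; done; python3 -m jog '0 -1 0 0 0 0 -1;0 -2 0 0 0 0 -1;0 -3 0 0 0 0 -1'; python3 -m jog '0 -1 0 0 0 0 -1;0 -2 0 0 0 0 -1'
```

```text
clock: 16.08
eef_pos: [517.5, -71.3, 33.4]
tool_rot: [3.141, -0.0, 0.107]
force: [0.3, -2.6, 0.7]
width: -0.1
clock: 16.32
eef_pos: [517.6, -70.5, 33.6]
tool_rot: [3.139, -0.001, 0.107]
force: [-0.1, -6.7, 2.2]
width: 0.0
```

```bash
python3 -m jog '0 -1 0 0 0 0 -1;0 -1 0 0 0 0 -1';python3 - <<'E'
from dv import *
from cell import ctrl
d=ctrl.get_image("side");np.savez("side13.npz",**d);print(edgey(d,-43,np.arange(-10,91,4)))
x0,y0,x1,y1=(300,180,340,230);cv2.imwrite("pics/side13.png",cv2.resize(d["image"][y0:y1,x0:x1,::-1],None,fx=10,fy=10,interpolation=cv2.INTER_CUBIC))
E
```

```text
clock: 16.58
eef_pos: [517.7, -70.2, 33.8]
tool_rot: [3.138, -0.002, 0.106]
force: [0.1, -6.8, 3.9]
width: 0.1
(np.float64(-42.5), np.float64(-42.25), np.float64(0.9200672087619759))
```

View pics/side13.png

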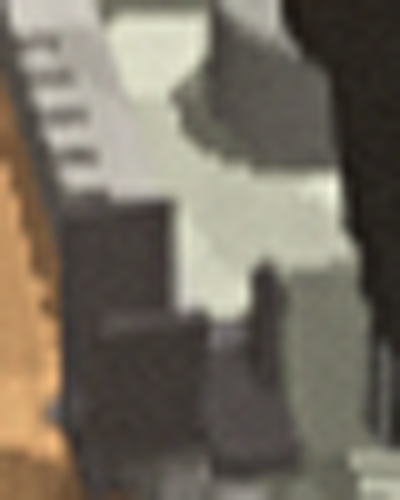

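```bash
python3 -m jog '0 -1 0 0 0 0 -1;0 -1.5 0 0 0 0 -1;0 -1.5 0 0 0 0 -1';python3 - <<'E'
from dv import *
from cell import ctrl
d=ctrl.get_image("side");np.savez("side14.npz",**d);print(edgey(d,-42,np.arange(-10,91,4)))
ims=[]
for f,x0,y0 in(("side0",312,215),("side11",302,190),("side13",302,190),("side14",302,190)):
    e=load(f+".npz")["image"][y0:y0+35,x0:x0+25,::-1];ims.append(cv2.resize(e,None,fx=8,fy=8,interpolation=cv2.INTER_CUBIC))
cv2.imwrite("pics/cmp14.png",np.hstack(ims))
s=load("side0.npz")
a=lambda p,k,x0,y0:[(p[0]+.5)/k-.5+x0,(p[1]+.5)/k-.5+y0]
for nm,p,q in(("start",a((105,88),8,312,212),a((140,200),8,312,212)),("11",a((138,168),8,300,180),a((167,257),8,300,180)),("13",a((172,198),10,300,180),a((205,315),10,300,180))):
    print(nm,tt(onz(s,[p,q],92)).round(1).tolist())
E
```

```text
clock: 17.0
eef_pos: [517.7, -69.8, 34.0]
tool_rot: [3.136, -0.002, 0.105]
force: [-0.1, -8.3, 3.0]
width: 0.0
(np.float64(-42.0), np.float64(-42.0), np.float64(0.7561385865899038))
start [[-135.0, -122.9, 92.0], [-136.2, -177.1, 92.0]]
11 [[-135.3, -28.6, 92.0], [-136.0, -77.6, 92.0]]
13 [[-134.4, -23.3, 92.0], [-136.4, -74.8, 92.0]]
```

View pics/cmp14.png

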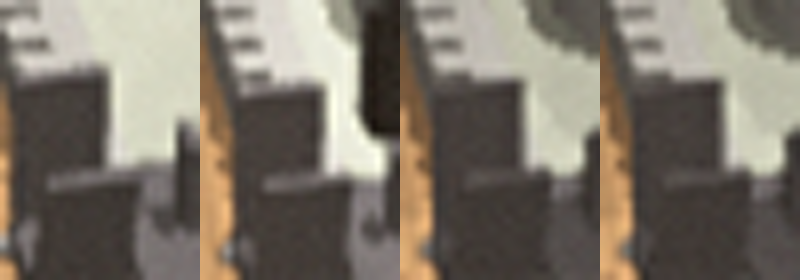

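```bash
cat > lev.py <<'E'
from dv import *
def prof(d,off):
    g=cv2.cvtColor(d["image"],cv2.COLOR_RGB2GRAY).astype(np.float32)
    r=np.arange(-70,15,.5);V=0
    for x in np.arange(-157,-141,2):
        p=proj(d,[tw((x,off+y,92)) for y in r]).astype(np.float32)
        V=V+cv2.remap(g,p[None,:,0].copy(),p[None,:,1].copy(),cv2.INTER_CUBIC)[0]
    V=cv2.GaussianBlur((V/8).reshape(1,-1).astype(np.float32),(0,0),2)[0];gr=np.diff(V)
    a=(r>-10)&(r<14);b=(r>-62)&(r<-40)
    fx=r[a][np.argmax(gr[a[:-1]])];pk=r[b][np.argmax(V[b])];bb=(r[:-1]>pk-8)&(r[:-1]<pk);lf=r[:-1][bb][np.argmax(gr[bb])]
    return fx,pk,lf,fx-pk,fx-lf
if __name__=="__main__":
    for f,o in(("side0",-123),("side7",-15),("side10",-25),("side11",-25),("side12",-25),("side13",-23),("side14",-22.5)):print(f,prof(load(f+".npz"),o))
E
python3 lev.py
```

```text
side0 (np.float64(-2.5), np.float64(-51.5), np.float64(-55.5), np.float64(49.0), np.float64(53.0))
side7 (np.float64(-9.5), np.float64(-55.5), np.float64(-59.0), np.float64(46.0), np.float64(49.5))
side10 (np.float64(-6.0), np.float64(-49.0), np.float64(-53.0), np.float64(43.0), np.float64(47.0))
side11 (np.float64(-3.5), np.float64(-50.5), np.float64(-55.5), np.float64(47.0), np.float64(52.0))
side12 (np.float64(-3.5), np.float64(-49.5), np.float64(-53.5), np.float64(46.0), np.float64(50.0))
side13 (np.float64(0.0), np.float64(-50.0), np.float64(-55.0), np.float64(50.0), np.float64(55.0))
side14 (np.float64(-0.5), np.float64(-51.0), np.float64(-56.0), np.float64(50.5), np.float64(55.5))
```

```bash
python3 -m jog '0 3 0 0 0 0 -1;0 12 0 0 0 0 -1;0 24 0 0 0 0 -1;0 24 -50 0 0 0 -1;0 24 -110 0 0 0 0;0 24 -170 0 0 0 1;0 24 -225 0 0 0 1;0 24 -225 0 0 0 1' ;python3 go.py w 461 -366 257 12
python3 - <<'E'
from lev import *
from cell import ctrl
d=ctrl.get_image("side");np.savez("side15.npz",**d);print(edgey(d,-42),prof(d,-23))
crop(d,280,150,400,250,6.6,"pics/side15.png")
s0=load("side0.npz")
for n,e in(("0",s0),("15",d)):
    c=tt(cloud(e));P=c[(c[...,0]>-40)&(c[...,0]<52)&(c[...,1]>-30)&(c[...,1]<70)&(c[...,2]>78)];print(n,P.mean(0),len(P))
E
```

```text
clock: 18.05
eef_pos: [521.6, -91.4, 262.1]
tool_rot: [3.14, -0.007, 0.108]
force: [0.4, -0.0, -0.8]
width: 72.3
clock 18.05 eef [521.6 -91.4 262.1] tray [-77.4 -79.8 262.1] rot [179.92  -0.42   6.19] w 72.3 F [ 0.4 -0.  -0.8]
target [ 461. -366.  257.] shift [-89.9 266.5   4.8] rotvec [ 0.1 -0.4 -5.8]
(np.float64(-42.5), np.float64(-42.0), np.float64(0.7629390293719557)) (np.float64(0.0), np.float64(-50.0), np.float64(-55.5), np.float64(50.0), np.float64(55.5))
0 [ 7.8992335  18.32020366 82.58606309] 553
15 [ 7.67324396 18.5280091  82.53116898] 549
```

View pics/side15.png

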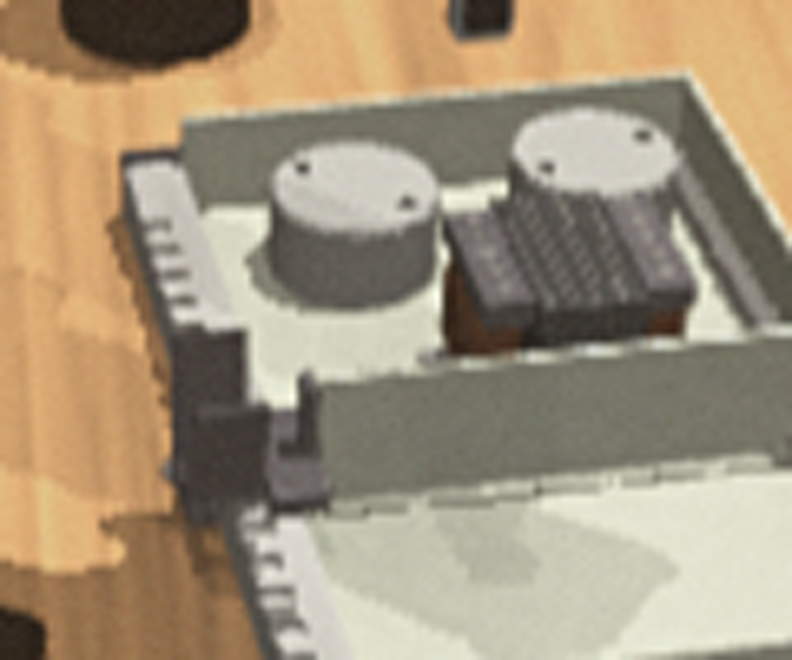

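```bash
python3 - <<'E'
from h import *
t=load("top0.npz");s=load("side0.npz")
P=onz(t,[((x+.5)/10-.5+375,(y+.5)/10-.5+165) for x,y in((255,162),(383,135),(450,420),(320,448))],154);Q=onz(s,[((x+.5)/4-.5+280,(y+.5)/4-.5+150) for x,y in((117,460),(290,427),(320,480),(141,517))],154)
for X in(P,Q):print(X.mean(0).round(1),X[:,:2].round(1).tolist(),cv2.minAreaRect(X[:,:2].astype(np.float32)))
E
python3 go.py w 461 -366 225 12.05
```

```text
[ 461.6 -366.9  154. ] [[502.0, -336.9], [510.9, -377.7], [421.1, -397.2], [412.2, -355.9]] ((461.5234069824219, -366.819580078125), (91.84953308105469, 42.22900390625), 12.270097732543945)
[ 463.3 -366.7  154. ] [[414.3, -355.6], [503.5, -337.2], [512.5, -377.3], [422.7, -396.7]] ((463.1778869628906, -366.5035705566406), (91.84227752685547, 41.94581604003906), 12.2339448928833)
clock 18.1 eef [520.2 -90.4 259.8] tray [-78.7 -78.7 259.8] rot [-179.99   -0.18    6.2 ] w 79.2 F [-0.8  0.5 -1.2]
target [ 461. -366.  225.] shift [-88.8 267.6  34.5] rotvec [-0.  -0.2 -5.8]
```

```bash
python3 -m jog '-14 45 0 0 0 -1 1;-28 90 0 0 0 -2 1;-43 135 0 0 0 -3 1;-57 180 0 0 0 -4 1;-72 220 0 0 0 -5 1;-83 255 0 0 0 -6 1;-88 268.5 0 0 0 -6 1;-88 268.5 0 0 0 -6 1' >/dev/null;python3 -m jog '0 0 10 0 0 0 1;0 0 20 0 0 0 1'; python3 go.py w 462 -366.8 111 12.2
```

```text
clock: 19.35
eef_pos: [461.7, -364.6, 237.2]
tool_rot: [-3.14, -0.0, 0.215]
force: [-0.7, 0.3, -0.0]
width: 85.3
clock 19.35 eef [ 461.7 -364.6  237.2] tray [-167.2 -344.7  237.2] rot [-1.7991e+02 -1.0000e-02  1.2320e+01] w 85.3 F [-0.7  0.3 -0. ]
target [ 462.  -366.8  111. ] shift [ -0.2   2.5 126.2] rotvec [-0.1 -0.   0.1]
```

```bash
python3 -m jog '0 2.5 20 0 0 0 1;0 2.5 40 0 0 0 1;0 2.5 60 0 0 0 1;0 2.5 80 0 0 0 1;0 2.5 95 0 0 0 1;0 2.5 110 0 0 0 1;0 2.5 122 0 0 0 1;0 2.5 126 0 0 0 1'; python3 go.py w 462 -366.8 111 12.2
python3 - <<'E'
from h import *
from cell import ctrl
d=ctrl.get_image("side");crop(d,270,200,390,340,5,"pics/side16.png") if 0 else crop(d,280,220,380,340,5,"pics/side16.png")
E
```

```text
clock: 20.35
eef_pos: [461.2, -368.8, 111.5]
tool_rot: [-3.141, 0.001, 0.212]
force: [0.3, -0.0, -0.4]
width: 85.4
clock 20.35 eef [ 461.2 -368.8  111.5] tray [-168.1 -348.9  111.5] rot [-1.7996e+02  3.0000e-02  1.2180e+01] w 85.4 F [ 0.3 -0.  -0.4]
target [ 462.  -366.8  111. ] shift [ 1.2 -1.7  0.5] rotvec [-0.  0. -0.]
```

View pics/side16.png

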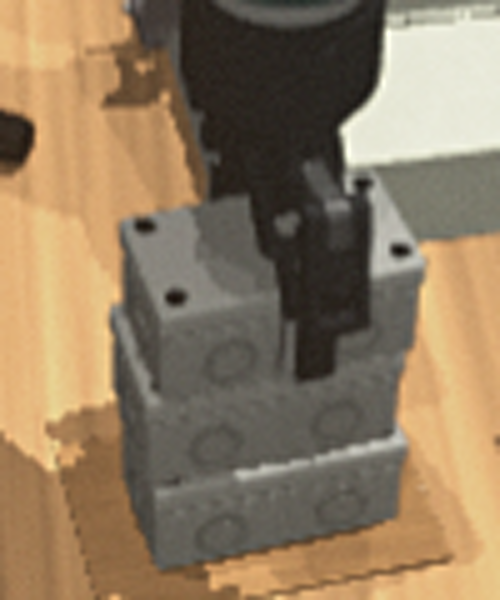

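```bash
python3 -m jog '0 -1.5 -1 0 0 0 0.8;0 -1.5 -1 0 0 0 0.6;0 -1.5 -1 0 0 0 0.45;0 -1.5 -1 0 0 0 0.3;0 -1.5 -1 0 0 0 0;0 -1.5 -1 0 0 0 -0.5;0 -1.5 -1 0 0 0 -1;0 -1.5 -1 0 0 0 -1'; python3 -m jog '0 0 -2 0 0 0 -1;0 0 -6 0 0 0 -1;0 0 -12 0 0 0 -1;0 0 -20 0 0 0 -1;0 0 -28 0 0 0 -1;0 0 -36 0 0 0 -1;0 0 -44 0 0 0 -1;0 0 -50 0 0 0 -1'
python3 - <<'E'
from h import *
from cell import ctrl
d=ctrl.get_image("side");crop(d,280,180,380,340,3.7,"pics/side17.png")
E
```

```text
clock: 21.4
eef_pos: [461.4, -367.7, 113.8]
tool_rot: [3.141, -0.001, 0.213]
force: [-1.4, 1.3, 6.1]
width: 59.2
clock: 22.4
eef_pos: [461.2, -367.6, 163.9]
tool_rot: [3.141, -0.0, 0.213]
force: [-0.7, 0.5, -1.0]
width: 59.3
```

View pics/side17.png

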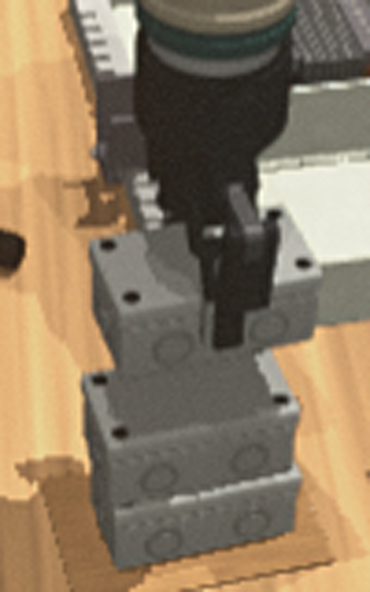

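```bash
python3 go.py t 0 -118 180 0
```

```text
clock 22.45 eef [ 461.5 -367.9  164.5] tray [-167.7 -348.1  164.5] rot [ 1.7994e+02 -6.0000e-02  1.2180e+01] w 59.5 F [ 0.2 -0.1 -1.4]
target [ 602.8 -120.8  180. ] shift [ 190.3 -211.8  -15.5] rotvec [ 0.1 -0.1  5.8]
```

```bash
python3 -m jog '8 -9 -12 0 0 0 -1;30 -33 -15 0 0 1 -1;60 -67 -15 0 0 2 -1;92 -102 -15 0 0 3 -1;124 -138 -15 0 0 4 -1;154 -172 -15 0 0 5 -1;178 -198 -15 0 0 5.8 -1;190 -212 -15 0 0 5.8 -1'; python3 -m jog '0 0 10 0 0 0 -1;0 0 25 0 0 0 -1;0 0 25 0 0 0 -1';  python3 go.py t 0 -118 17 0
python3 - <<'E'
from lev import *
from cell import ctrl
d=ctrl.get_image("side");np.savez("side18.npz",**d);print(prof(d,-23));crop(d,280,130,440,270,5,"pics/side18.png")
E
```

```text
clock: 23.45
eef_pos: [603.2, -116.7, 178.2]
tool_rot: [-3.14, -0.0, 0.116]
force: [0.6, -0.3, -1.2]
width: 59.6
clock: 23.82
eef_pos: [600.0, -121.7, 151.6]
tool_rot: [-3.141, 0.004, 0.108]
force: [-0.1, 0.6, -0.7]
width: 59.4
clock 23.825 eef [ 600.  -121.7  151.6] tray [  -2.9 -118.6  151.6] rot [-179.97    0.21    6.2 ] w 59.4 F [-0.1  0.6 -0.7]
target [ 602.8 -120.8   17. ] shift [  3.3  -0.5 134.6] rotvec [-0.   0.2 -0.1]
(np.float64(-5.0), np.float64(-50.0), np.float64(-55.5), np.float64(45.0), np.float64(50.5))
```

View pics/side18.png

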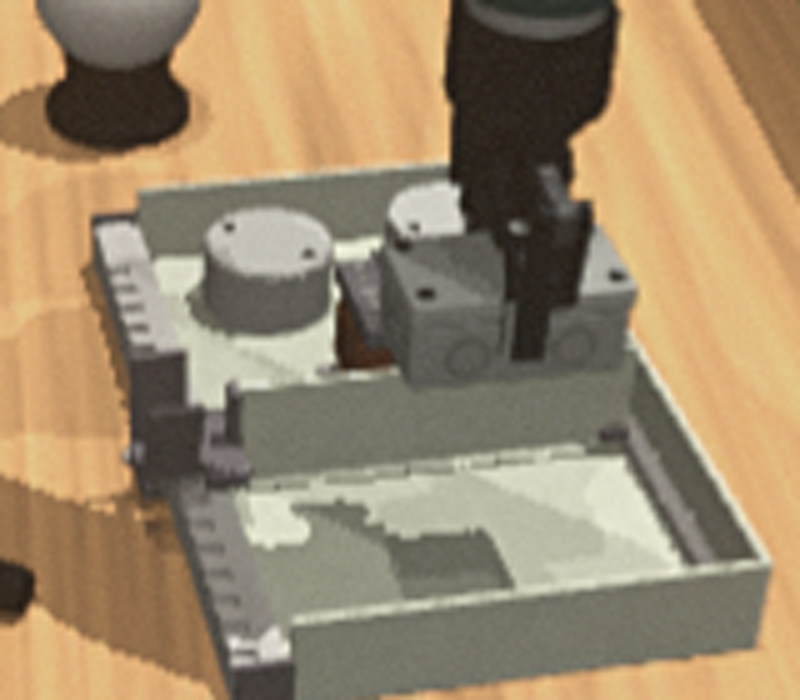

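```bash
python3 -m jog '1 0 10 0 0 0 -1;2 0 26 0 0 0 -1;3 0 44 0 0 0 -1;3 0 62 0 0 0 -1;3 0 80 0 0 0 -1;3 0 98 0 0 0 -1;3 0 112 0 0 0 -1;3 0 120 0 0 0 -1'; python3 -m jog '0 0 0 0 0 0 -1;0 0 3 0 0 0 -1;0 0 6 0 0 0 -1;0 0 9 0 0 0 -1;0 0 11 0 0 0 -1'
```

```text
clock: 24.88
eef_pos: [604.8, -119.8, 32.2]
tool_rot: [-3.141, 0.001, 0.111]
force: [-0.4, 0.5, -1.8]
width: 59.5
clock: 25.5
eef_pos: [605.1, -119.8, 22.2]
tool_rot: [-3.141, -0.0, 0.111]
force: [-0.9, 0.6, -1.7]
width: 59.4
```

```bash
python3 -m jog '0 0 1 0 0 0 -1;0 0 3 0 0 0 -1;0 0 5 0 0 0 -1;0 0 5 0 0 0 -1'
```

```text
clock: 26.0
eef_pos: [604.9, -119.8, 17.1]
tool_rot: [-3.141, 0.0, 0.111]
force: [-0.5, -0.3, -1.8]
width: 59.3
```

```bash
python3 -m jog '0 0 0.5 0 0 0 -1;0 0 1 0 0 0 -1;0 0 1.5 0 0 0 -1;0 0 2 0 0 0 -1'
```

```text
clock: 26.5
eef_pos: [605.1, -119.9, 15.9]
tool_rot: [-3.141, -0.0, 0.111]
force: [-2.5, 2.1, 7.5]
width: 59.4
```

Contact with the floor (+7.5 N, at the expected TCP height of about 16). Now I open and retreat.

```bash
python3 -m jog '0 0 0 0 0 0 0.45;0 0 -0.5 0 0 0 0.6;0 0 -1 0 0 0 0.8;0 0 -1 0 0 0 1;0 0 -1 0 0 0 1;0 0 -1 0 0 0 1'; python3 -m jog '0 0 -15 0 0 0 1;0 0 -40 0 0 0 1;0 0 -70 0 0 0 1;0 0 -110 0 0 0 1;0 0 -160 0 0 0 1;0 0 -210 0 0 0 1;0 150 -210 0 0 0 1;0 200 -210 0 0 0 1' 
python3 - <<'E'
from lev import *
from cell import ctrl
for n in("side","top"):
    d=ctrl.get_image(n);np.savez(n+"19.npz",**d)
    if n=="side":print(edgey(d,-42),prof(d,-23))
    crop(d,*((280,150,440,270) if n=="side" else (225,100,385,220)),5,f"pics/{n}19.png")
    c=tt(cloud(d));M=(c[...,2]>48)&(c[...,2]<64)&(c[...,1]>-160)&(c[...,1]<-70)&(abs(c[...,0])<90);P=c[M]
    l=np.linalg.lstsq(np.c_[P[:,:2],np.ones(len(P))],P[:,2],rcond=None)[0]
    print(n,"lid",P.mean(0).round(1),len(P),"slope",l[:2].round(3),P.min(0).round(0),P.max(0).round(0))
    P=c[(c[...,0]>-40)&(c[...,0]<52)&(c[...,1]>-30)&(c[...,1]<70)&(c[...,2]>78)];print("transf",P.mean(0).round(1))
E
```

```text
clock: 27.25
eef_pos: [605.1, -119.9, 16.3]
tool_rot: [3.142, 0.0, 0.111]
force: [-0.8, 0.2, 0.5]
width: 85.4
clock: 28.25
eef_pos: [620.1, -244.3, 228.6]
tool_rot: [3.141, -0.003, 0.114]
force: [1.3, -0.4, 0.1]
width: 85.3
(np.float64(-42.5), np.float64(-42.375), np.float64(0.8441202650406144)) (np.float64(7.5), np.float64(-51.0), np.float64(-55.5), np.float64(58.5), np.float64(63.0))
side lid [   2.3 -124.3   54.8] 727 slope [0.002 0.026] [ -52. -154.   48.] [ 61. -88.  60.]
transf [ 7.3 18.1 82.5]<stdin>:9: RuntimeWarning: Mean of empty slice.
  ret = um.true_divide(
Traceback (most recent call last):
ValueError: zero-size array to reduction operation minimum which has no identity
```

View pics/side19.png

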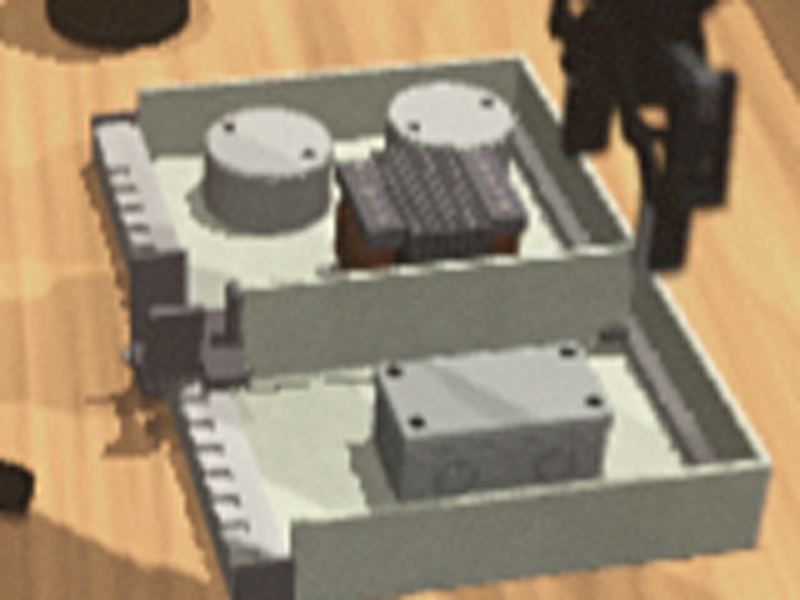

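View pics/top19.png

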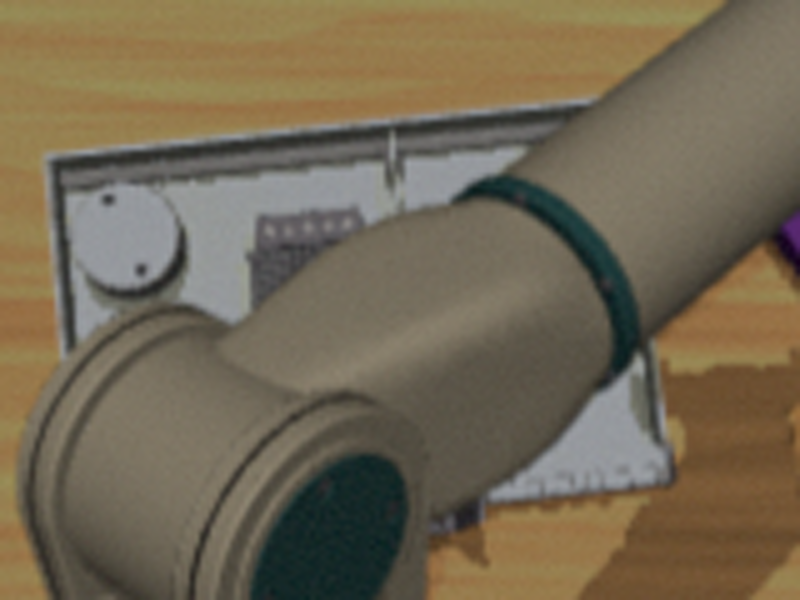

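```bash
python3 - <<'E'
from h import *
ims=[]
s=load("side0.npz")
for F,g in((-123,53),(-23,53),(-23,46),(-23,40)):
    a=proj(s,[tw((-135,F,92)),tw((-135,F-g,92 if g>50 else 93))]);print(F,g,(a[1]-a[0]).round(2),a.round(1).tolist())
for f,x0,y0 in(("side0",312,215),("side12",302,190),("side15",302,190),("side19",302,190)):
    e=load(f+".npz")["image"][y0:y0+35,x0:x0+20,::-1];ims.append(cv2.resize(e,None,fx=10,fy=10,interpolation=cv2.INTER_CUBIC))
cv2.imwrite("pics/cmp19.png",np.hstack(ims))
E
```

```text
-123 53 [ 4.79 13.63] [[324.7, 222.6], [329.5, 236.2]]
-23 53 [ 4.2  11.96] [[316.5, 199.3], [320.7, 211.3]]
-23 46 [ 3.64 10.01] [[316.5, 199.3], [320.1, 209.3]]
-23 40 [3.15 8.63] [[316.5, 199.3], [319.7, 207.9]]
```

View pics/cmp19.png

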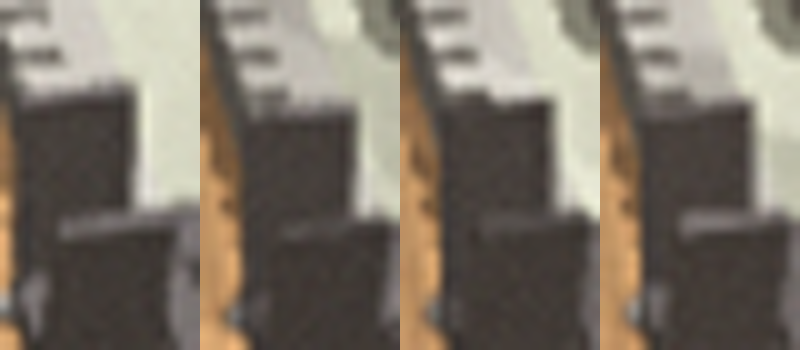

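```bash
python3 go.py w 400 -520 260 6; python3 -m jog '-30 40 -15 0 0 0 1;-70 80 -30 0 0 0 1;-110 120 -30 0 0 0 1;-150 160 -30 0 0 0 1;-190 200 -30 0 0 0 1;-220 230 -30 0 0 0 1;-246 243 -30 0 0 0 1;-246 243 -30 0 0 0 1'
python3 - <<'E'
from lev import *
from cell import ctrl
for n in("side","top"):
    d=ctrl.get_image(n);np.savez(n+"20.npz",**d)
    if n=="side":print(edgey(d,-42),prof(d,-23))
t=load("top20.npz");t0=load("top0.npz");s=load("side20.npz")
o=[]
for d,x0,y0 in((t0,328,183),(t,298,188)):
    o.append(cv2.resize(d["image"][y0:y0+28,x0:x0+30,::-1],None,fx=13,fy=13,interpolation=cv2.INTER_CUBIC))
cv2.imwrite("pics/cmp20.png",np.hstack(o));crop(t,225,100,425,230,4,"pics/top20.png")
c=tt(cloud(t));M=(c[...,2]>46)&(c[...,2]<66)&(c[...,1]>-160)&(c[...,1]<-70)&(abs(c[...,0])<90);P=c[M]
print("lid",P.mean(0),len(P),P.min(0),P.max(0))
c=cloud(t);M=(c[...,2]>90)&(c[...,2]<116)&(abs(c[...,0]-460)<70)&(abs(c[...,1]+366)<60);c0=cloud(t0)[M] if 0 else 0
print("mid lid",c[M].mean(0))
E
```

```text
clock 28.35 eef [ 616.4 -254.7  228.6] tray [  -1.2 -252.6  228.6] rot [ 1.7949e+02 -1.0000e-02  5.7400e+00] w 85.0 F [-1.   0.   0.7]
target [ 400. -520.  260.] shift [-241.9  242.6  -29.3] rotvec [ 0.5 -0.  -0.3]
clock: 29.35
eef_pos: [397.9, -514.9, 257.6]
tool_rot: [3.14, 0.001, 0.105]
force: [0.2, -0.1, 1.1]
width: 85.1
(np.float64(-42.5), np.float64(-42.125), np.float64(0.9066037066752682)) (np.float64(2.5), np.float64(-61.5), np.float64(-68.5), np.float64(64.0), np.float64(71.0))
lid [  -0.14939915 -117.85367728   56.33863039] 571 [ -54.63876297 -148.07096055   47.74426037] [ 57.543452   -87.92781598  64.46719486]
mid lid [ 464.10007498 -360.69789075  104.15744476]
```

View pics/cmp20.png

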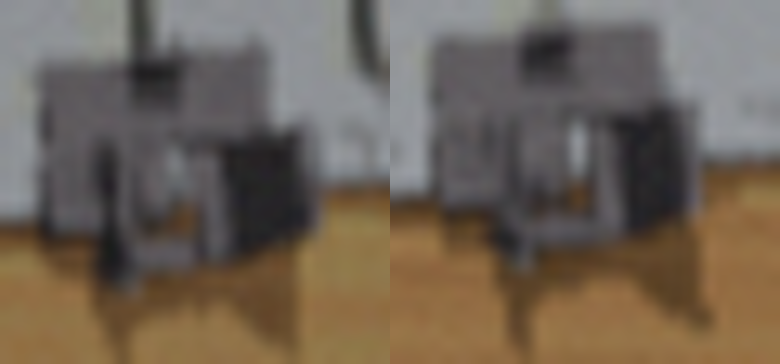

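View pics/top20.png

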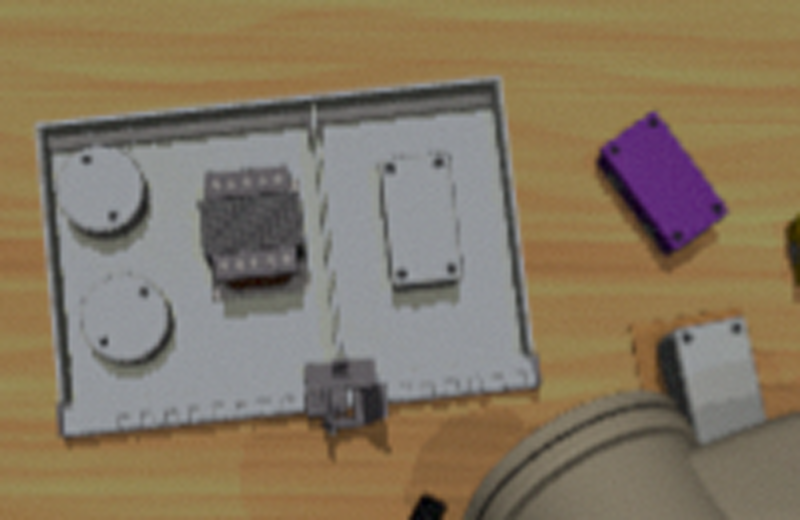

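```bash
python3 - <<'E'
from lev import *
t=load("top20.npz");t0=load("top0.npz")
def prf(d,off,z,x0,x1,lo,hi):
    g=cv2.cvtColor(d["image"],cv2.COLOR_RGB2GRAY).astype(np.float32);r=np.arange(lo,hi,.5);V=0
    xs=np.arange(x0,x1,1.)
    for x in xs:
        p=proj(d,[tw((x,off+y,z)) for y in r]).astype(np.float32);V=V+cv2.remap(g,p[None,:,0].copy(),p[None,:,1].copy(),cv2.INTER_CUBIC)[0]
    return r,V/len(xs)
for n,d,off in(("start",t0,-140),("now",t,-40)):
    for z,x0,x1,lo,hi in((92,-158,-142,-50,-15),(42,-132,-122,-45,35)):
        r,V=prf(d,off,z,x0,x1,lo,hi);g=np.gradient(V);
        print(n,z,"neg",r[np.argmin(g)],"pos",r[np.argmax(g)]);print(V[::4].round(0).astype(int).tolist())
E
```

```text
start 92 neg -29.5 pos -44.5
[116, 114, 109, 114, 117, 117, 120, 118, 107, 91, 77, 56, 42, 36, 35, 37, 37, 38]
start 42 neg -28.0 pos 33.5
[145, 145, 145, 142, 138, 137, 139, 143, 129, 107, 91, 85, 88, 90, 90, 89, 88, 89, 91, 91, 86, 80, 81, 84, 84, 83, 84, 88, 91, 89, 86, 86, 88, 92, 92, 91, 91, 83, 77, 106]
now 92 neg -28.0 pos -49.5
[120, 123, 124, 122, 121, 121, 120, 119, 110, 101, 87, 66, 48, 39, 39, 39, 38, 36]
now 42 neg -28.0 pos 34.5
[149, 150, 150, 150, 149, 147, 147, 143, 132, 113, 98, 90, 90, 91, 93, 94, 95, 93, 93, 91, 88, 84, 82, 83, 86, 87, 87, 89, 91, 92, 92, 93, 92, 92, 95, 96, 95, 93, 93, 98]
```

```bash
python3 -c "
from cell import ctrl
print(ctrl.finish_job())"
```

```text
the job is handed in; nothing more can be done
None
```

I moved the divider five notches (100 mm) to the last one before the transformer. The top junction box now lies flat, lid up, in the widened bay. The job was handed in at about 29.5 s and reports no verdict, so everything below comes from my own checks.

**How it went:**
- **First release:** letting the lever go nudged the divider about 5 mm past the notch, to about 107 mm.
- **Push back:** pushing it back on the fixed fin made it stick, then slip to about 98 mm, where the pawl was only half caught.
- **Final nudge:** I pushed the plate gently towards +y with closed fingers until the pawl dropped in. It then held against about 8 N.
- **Box:** I lifted the grey top box straight off the pile, lowered it until it touched the floor, let go and backed the arm clear.

**Last checks:**
- **Divider:** it sits at 100 ± 0.5 mm, about 18 mm from the transformer (the limit is 23).
- **Transformer:** its measured position changed by less than 1 mm.
- **Lever:** in the top view it is within 0.7–1.5 mm of its rest position, about 0.02 rad against a limit of 0.05. My side-view reading was spoilt by shadows in the last pictures and disagreed, so I relied on the top view and on the divider's position.
- **Box:** its centre is near tray (0, -118) from the top view, or (2, -124) from the side view. The lid is 55–56 mm high, and the fitted slope of at most 0.026 is within the allowed 0.08 rad.
- **Other stock:** the two lower boxes and the round boxes look undisturbed in the pictures, and the lamp does in the side view. I did not measure them precisely, and the arm partly hid the pile in the last top view.

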